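Pack shells, fasten the case, book it out

ROBOT

A 6-joint arm with a two-finger parallel gripper is mounted at the origin on the work surface. World frame = base frame: x ahead of the robot, y to its left, z up, the work surface at z = 0. Lengths are in m, angles in rad, forces in N, time in s.
With the tool pointing down it reaches from about 0.35 to 0.95 m from the base axis. Payload 17.4 kg.
Tool frame: the origin (TCP) lies at the centre of the arm's flange, where the gripper is bolted on; the fingertips stand 186 mm ahead of it and the grasp point (between the pads) lies 167 mm ahead of it; x points along the fingers, z is the direction in which the jaws open and shut, and the axes are right-handed (so a half turn about x gives the same grasp; the last joint's range is limited). The gripper opens to 93 mm and grips with 3 to 60 N. Pads are 15 mm wide; open, the fingers measure 128 mm over their backs; the gripper's body (75 mm by 188 mm) begins 65 mm behind the grasp point.
Start: joints at [-0.038, 0.116, 1.442, -0, 1.584, -0.038], TCP at [0.675, -0, 0.405] pointing down, gripper open.
Joint ranges: [-2.83, 2.83], [-0.83, 2.19], [0.07, 2.5], [-1.14, 4.28], [0.01, 3], [-2.97, 2.97]. Speed limits (rad/s): [1.89, 1.89, 2.22, 3.14, 3.14, 3.14].

INTERFACE

Orientations are given as a unit quaternion [x, y, z, w].
In Python, from workcell import * gives the robot as it stands.
- The arm moves only by the tool move_arm, never from a script. Its argument "commands" is a list of rows, each a list of 6 numbers: the shift along the world's x, y, z scaled (see below), then the turn, a rotation vector about the world's x, y, z scaled (see below). In form: [[x, y, z, ax, ay, az], ...]. A call has 1 to 8 rows; each row is the pose to reach, as a shift and turn from the pose measured when the call began, turning the shorter way round; what a row does not reach only later rows make up. The controller multiplies each number of a shift by 150 mm and each number of a turn by 180 degrees. A row lasts 1/8 s, in which the tool goes at most 62.5 mm and 10.7 degrees, less where a joint would pass 70% of its speed; a pose out of reach is approached as far as the arm can. A call with a number of a shift or a turn outside -1 to 1 is refused whole. A call with a gripper value outside its range is refused whole. "grip" is the gripper command: -1 is fully open, 1 is shut, values between are in proportion, set as the call begins (left out, the last holds). The fingers move at their own pace and stop on an object; "squeeze" is the grip in N (left out, the last holds). Time passes only in rows, so rows that repeat a pose let the fingers close. It gives the time, the measured TCP pose, the force and the opening at its end, in the units of the state.
- get_state(): the state, without advancing time (a new reading comes with each control period).
- get_image(name): name is "scene" or "side" or "wrist"; returns a dict with "image" (384x512x3 uint8, red, green, blue), "fx", "fy", "cx", "cy" (pixels), "rvec" (rotation vector, rad) and "tvec" (3), from world to camera coordinates, as OpenCV has them; the wrist camera has in their place "T_tool_cam" (4x4, takes a point from camera to tool coordinates, whose origin is the TCP and whose axes are the tool frame's). Camera axes: x right, y down, z forward; pixel columns grow to the right and rows downward; lengths in m; the calibration is good to about 2 mm. The wrist camera is an equidistant fisheye: a pixel r from the principal point sees the ray r / f radians off the axis. A picture is of the moment at which its call begins: read the wrist's pose just before it. There is no depth.
- job_done(): hands the job in, once; it reports no verdict.
Trained networks look in the newest picture that a camera, given by its name, has taken for a name from the list of things; names that differ only in an ending like _2 or _b are one class to them, and where a whole thing is asked for, a point or a joint stands for the part that bears it (a point fixed in the world has none). Each returns a list of dicts, best first, with "score" (0 to 1); they miss things now and then, are a little off and sometimes report something else, mostly with a low value. They report only what shows in the picture. A call takes as long as a camera call. They do not tell look-alikes from the thing itself.
- outline_of(camera, thing): "region" (384x512 bool, what is visible of it) and "extent" ([centre column, centre row, width, height] in pixels, round what is visible of it).
The state is a dict: "clock": time; "q": joint angles; "joint_velocities": joint speeds; "joint_efforts": joint torques, N m; "ee_pos": TCP position; "orientation": TCP orientation; "force": force on the tool from outside, world axes, zero at the start; "torque": the same for the moment, N m; "opening": finger opening in m.
Only numpy, scipy, OpenCV 4.12 (cv2) and the standard library are available. Lean on these libraries where they do the work, as an engineer would, in place of code of your own. Each camera call takes 0.05 s, during which the arm holds its last target. There are 200 camera calls.

TASK

Pack all the loose black moulded shells with an upright post, which start on the steel sheet, into the grey case, one to a bay, standing upright and flat on the floor of its bay. Then shut the lid fully and swing the steel hasp over so that it lies flat on the catch; after that, book the case on the key panel by pressing the keys fully, one at a time: the largest, then the middle-sized, then the smallest. Press no key before the case is fastened, and leave everything else on the bench where it is.

Things in the scene. Friction and masses are not known exactly. Their poses are not given: they have to be found in the camera images.
- shell0_c (a point): black moulded shell (one of up to four alike; None if absent): a tray-like body 100 (own x) x 44 (own y) x 28 mm high, with a square post in its middle, 26 (own x) x 30 (own y) mm, rising 36 mm from the body's top to 64 mm above the underside. Starts upright on the thin steel sheet on the bench. 0.08 to 0.17 kg. This point is at the centre of its footprint, 32 mm above its underside; own z is up. The post is the thing to grip, closing along own x
- shell1_c (a point): black moulded shell (one of up to four alike; None if absent): a tray-like body 100 (own x) x 44 (own y) x 28 mm high, with a square post in its middle, 26 (own x) x 30 (own y) mm, rising 36 mm from the body's top to 64 mm above the underside. Starts upright on the thin steel sheet on the bench. 0.08 to 0.17 kg. This point is at the centre of its footprint, 32 mm above its underside; own z is up. The post is the thing to grip, closing along own x
- shell2_c (a point): black moulded shell (one of up to four alike; None if absent): a tray-like body 100 (own x) x 44 (own y) x 28 mm high, with a square post in its middle, 26 (own x) x 30 (own y) mm, rising 36 mm from the body's top to 64 mm above the underside. Starts upright on the thin steel sheet on the bench. 0.08 to 0.17 kg. This point is at the centre of its footprint, 32 mm above its underside; own z is up. The post is the thing to grip, closing along own x
- shell3_c (a point): black moulded shell (one of up to four alike; None if absent): a tray-like body 100 (own x) x 44 (own y) x 28 mm high, with a square post in its middle, 26 (own x) x 30 (own y) mm, rising 36 mm from the body's top to 64 mm above the underside. Starts upright on the thin steel sheet on the bench. 0.08 to 0.17 kg. This point is at the centre of its footprint, 32 mm above its underside; own z is up. The post is the thing to grip, closing along own x
- case: grey plastic transit case, fixed to the bench, outside 130 (own x) x 253 (own y) x 84 mm high, walls and floor 6 mm, inside split along own y by three cross walls 3 mm thick and 34 mm high into four bays of 118 x 58 mm (own x by y), whose middles lie at own y = -91.5, -30.5, +30.5 and +91.5 mm. Origin: centre of its underside; own +x points away from the robot to the lid's hinge side, own -x to the hasp side, z up
- lid (a joint): lid angle, rad: 0 shut, grows as it opens; starts open (1.6 to 1.85), stays at any angle by a stiff hinge (up to about 7 N, pushed 85 mm from the hinge). Limit 1.95
- lid_hinge (a point): middle of the lid's hinge line, which runs along the case's own y at its far (+x) top edge, 84.5 mm above the bench. The lid is a plate 130 mm from hinge to free edge, 253 mm wide, 8 mm thick; shut, its underside is at this height. Its catch, a steel staple 21 mm wide, rises 14.5 mm from its outer face 94 mm from the hinge, in the middle of the width
- lid_edge (a point): middle of the lid's free edge, half-way through its thickness
- hasp (a joint): hasp angle, rad: 0 lies flat on the shut lid with its slot over the catch; 1.57 upright; starts 1.6 to 1.85, off the catch and leaning a little to the robot's side. Stays at any angle by friction (under 2 N at its tip). Limit 1.95
- hasp_hinge (a point): middle of the hasp's hinge line, along the case's own y on the case's near (-x) side, 71 mm from the case's middle and 94.5 mm above the bench. The hasp is a steel plate 85 mm long, 44 mm wide, 4 mm thick with a slot 42 mm from the hinge; when it lies flat it reaches towards the case's own +x, its top 4 mm above this point
- hasp_tip (a point): middle of the hasp's free end, half-way through its thickness
- panel: fixed grey key panel, 250 (own x) x 90 (own y) x 30 mm high, carrying three round grey spring keys in a row along own x, 58 mm apart; which key sits where varies. Origin: centre of its underside
- key_big_top (a point): centre of the top of the largest, 40 mm across, key; 52 mm above the bench when up, it stands 10 mm proud of its black collar
- key_big (a joint): how far that key is pressed, m: 0 up, 0.006 fully down; springs back. About 1.5 N starts it, 5 N holds it fully down; it counts from 0.004
- key_mid_top (a point): centre of the top of the middle-sized, 28 mm across, key; 52 mm above the bench when up, it stands 10 mm proud of its black collar
- key_mid (a joint): how far that key is pressed, m: 0 up, 0.006 fully down; springs back. About 1.5 N starts it, 5 N holds it fully down; it counts from 0.004
- key_small_top (a point): centre of the top of the smallest, 18 mm across, key; 52 mm above the bench when up, it stands 10 mm proud of its black collar
- key_small (a joint): how far that key is pressed, m: 0 up, 0.006 fully down; springs back. About 1.5 N starts it, 5 N holds it fully down; it counts from 0.004
- tape_roll: roll of masking tape lying flat, 84 mm across, 24 mm high; not part of the job, leave it where it is. Origin: centre of its underside
- screwdriver: black-handled screwdriver lying flat, 170 mm long, 26 mm high; not part of the job, leave it where it is. Origin: centre of its underside
- mug: white cup, 72 mm across, 85 mm high; not part of the job, leave it where it is. Origin: centre of its underside
- bottle: white closed bottle, 60 mm across, 150 mm high; not part of the job, leave it where it is. Origin: centre of its underside
- carton: small cardboard carton 70 x 100 x 50 mm; not part of the job, leave it where it is. Origin: centre of its underside
- heat_gun: hot-air gun lying on its side, about 200 x 160 mm, 56 mm high; not part of the job, leave it where it is. Origin: centre of its underside
Things that resemble listed ones, but are neither listed nor needed, are in the scene too. Leave any yellow look-alike of the part that bears shell3_c alone.

How it is judged:
By the outcome, as a careful person would: the job done as asked, in the order asked, and still so for the second after the job is handed in, with the robot touching nothing.
Of shell0, shell1, shell2, shell3 only 3 to 4 are there at a start; the rules pass over those that are not, and their reading is None.
At some moment in a run one of shell0, shell1, shell2, shell3 may be knocked a few centimetres aside while the robot is not near it.
Once in a run the grip may slacken for a moment while it holds something.
It also fails if it takes over 208 s, if anything falls off the work surface, if the arm or the gripper's body presses on something with over 40 N, if the wrist force passes 120 N, or if a joint passes its speed limit or range.

## Working session

There is one attempt and no reset: what is moved stays moved. The work goes in short steps, Python scripts to look and compute and a tool call to move; the robot and the scene stay as the last step left them, time stands still between calls to the robot, and variables do not carry over. Pictures are saved under pics/ and viewed, about 12 in all and at most 16, crops included, and the job is handed in when it is done.

Besides the shell and the picture viewer there is one more tool, called after "Emit:" in YAML: its name, and indented under it one key for each argument. move_arm: Moves the arm, as the interface text tells. Its arguments: {"type":"object","properties":{"commands":{"type":"array","items":{"type":"array","items":{"type":"number","minimum":-1,"maximum":1}}},"grip":{"type":"number"},"squeeze":{"type":"number"}},"required":["commands"]}

```bash
mkdir -p pics; ls; python3 - <<'E'
from workcell import *
import cv2,numpy as np
print(get_state())
for n in ["scene","side","wrist"]:
    d=get_image(n); cv2.imwrite(f"pics/{n}0.png",d["image"][:,:,::-1]); print(n,{k:v for k,v in d.items() if k!="image"})
a=[cv2.imread(f"pics/{n}0.png") for n in ["scene","side"]]
cv2.imwrite("pics/a.png",cv2.resize(a[0],(800,600))); cv2.imwrite("pics/b.png",cv2.resize(a[1],(800,600)))
E
```

```text
pics
{'clock': 0.0, 'q': array([-3.77881812e-02,  1.16451842e-01,  1.44225918e+00,  1.18556453e-05,
        1.58398593e+00, -3.77883736e-02]), 'joint_velocities': array([ 0.00066508,  0.00195944, -0.00071426,  0.00027903, -0.00044849,
       -0.00023795]), 'joint_efforts': array([-2.39607485e-03, -7.21266031e+01, -6.22611737e+01,  7.77577632e-02,
        2.38535833e-02, -2.17692599e-05]), 'ee_pos': array([6.75003927e-01, 2.77704671e-07, 4.04031863e-01]), 'orientation': array([1.88174286e-05, 7.07496665e-01, 1.90593727e-05, 7.06716682e-01]), 'force': array([-0.10429305, -0.03881885, -0.32976072]), 'torque': array([ 0.03455582, -0.0084083 ,  0.0052601 ]), 'opening': 0.09289564885218114}
scene {'fx': 396.8575044943822, 'fy': 396.8575044943822, 'cx': 257.6676007025056, 'cy': 193.46484927416333, 'rvec': array([ 1.96212482,  0.92243673, -0.49444383]), 'tvec': array([-0.36320543, -0.15288773,  1.39180531])}
side {'fx': 403.4353359737274, 'fy': 403.4353359737274, 'cx': 249.09007606624948, 'cy': 194.75759864568283, 'rvec': array([ 2.27355669, -0.19389056,  0.08358683]), 'tvec': array([-0.53293418,  0.12571045,  1.24847462])}
wrist {'fx': 297.3186396354542, 'fy': 297.3186396354542, 'cx': 254.25107234499444, 'cy': 192.5590395368093, 'T_tool_cam': array([[ 1.05616268e-03, -2.74452125e-01,  9.61600185e-01,
         1.97917812e-02],
       [ 3.63670824e-04, -9.61600552e-01, -2.74452630e-01,
         7.51028066e-02],
       [ 9.99999376e-01,  6.39572557e-04, -9.15796388e-04,
         1.16595341e-03],
       [ 0.00000000e+00,  0.00000000e+00,  0.00000000e+00,
         1.00000000e+00]])}
```

View pics/a.png

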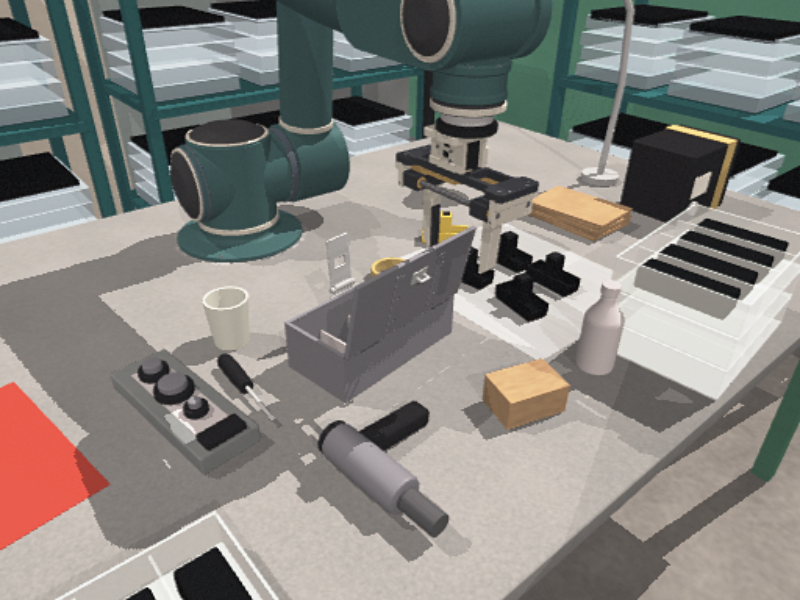

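View pics/b.png

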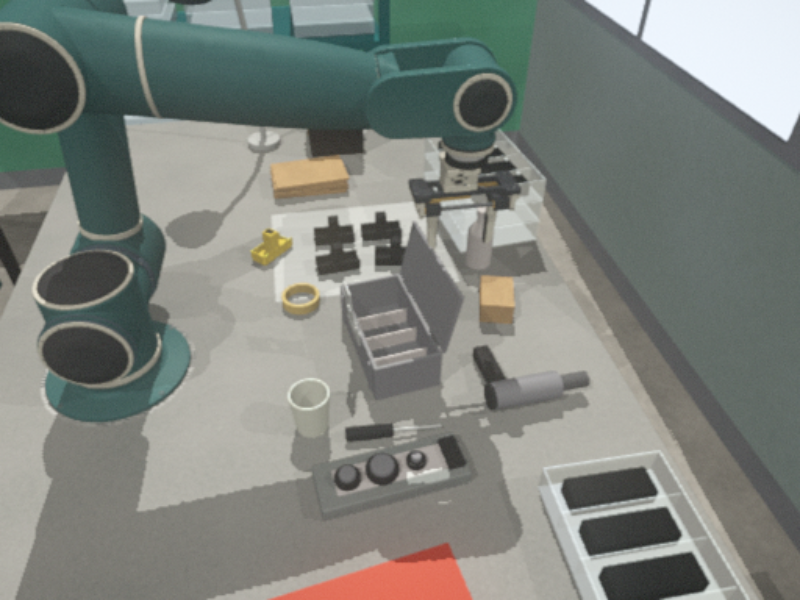

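View pics/wrist0.png

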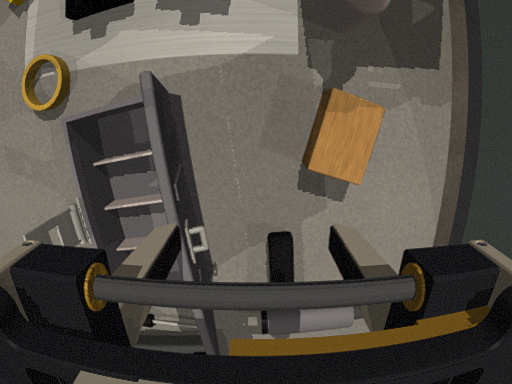

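```bash
cat > h.py <<'E'
from workcell import *
import numpy as np, cv2
from scipy.optimize import minimize
from scipy.spatial.transform import Rotation as R
def cam(n):
    s=get_state(); d=get_image(n)
    if n=="wrist":
        T=np.eye(4); T[:3,:3]=R.from_quat(s["orientation"]).as_matrix(); T[:3,3]=s["ee_pos"]
        d["W"]=np.linalg.inv(T@d["T_tool_cam"])
    else:
        d["W"]=np.eye(4); d["W"][:3,:3]=R.from_rotvec(d["rvec"]).as_matrix(); d["W"][:3,3]=d["tvec"]
    d["n"]=n; return d
def proj(d,P):
    p=np.atleast_2d(P)@d["W"][:3,:3].T+d["W"][:3,3]
    if d["n"]=="wrist":
        r=np.hypot(p[:,0],p[:,1])+1e-12; k=np.arctan2(r,p[:,2])/r
        u=p[:,:2]*k[:,None]
    else: u=p[:,:2]/p[:,2:]
    return u*[d["fx"],d["fy"]]+[d["cx"],d["cy"]]
def ray(d,uv,z):
    u=(np.array(uv)-[d["cx"],d["cy"]])/[d["fx"],d["fy"]]
    if d["n"]=="wrist":
        r=np.hypot(*u)+1e-12; v=np.r_[u*np.sin(r)/r,np.cos(r)]
    else: v=np.r_[u,1]
    Ri=d["W"][:3,:3].T; o=-Ri@d["W"][:3,3]; v=Ri@v
    return o+v*(z-o[2])/v[2]
def box(x0,x1,y0,y1,z0,z1): return np.array([[x,y,z] for x in(x0,x1) for y in(y0,y1) for z in(z0,z1)])
SHELL=[box(-.05,.05,-.022,.022,0,.028),box(-.013,.013,-.015,.015,0.028,.064)]
def place(B,x,y,a,z=0): return R.from_euler("z",a).apply(B)+[x,y,z]
def sil(d,boxes):
    m=np.zeros((384,512),np.uint8)
    for b in boxes: cv2.fillConvexPoly(m,cv2.convexHull(np.round(proj(d,b)*16).astype(np.int32)),1,shift=4)
    return m>0
def fit(views,parts,p0,z=0,valid=None,steps=(.015,.015,.2)):
    # views: list of (cam,region)
    def cost(p):
        c=0
        for d,r in views:
            m=sil(d,[place(B,p[0],p[1],p[2],z) for B in parts]); c+=1-(m&r).sum()/max(1,(m|r).sum())
        return c/len(views)
    p0=np.array(p0,float); s=np.vstack([p0]+[p0+np.eye(3)[i]*steps[i] for i in range(3)])
    o=minimize(cost,p0,method="Nelder-Mead",options=dict(initial_simplex=s,xatol=1e-4,fatol=1e-4))
    return o.x,1-o.fun
E
python3 - <<'E'
from h import *
names=["shell0_c","case","lid_edge","hasp_tip","panel","key_big_top","key_mid_top","key_small_top"]
outs=[]
for n in ["scene","side","wrist"]:
    d=cam(n); im=d["image"][:,:,::-1].copy()
    for i,t in enumerate(names):
        for o in outline_of(n,t):
            e=np.array(o["extent"])
            print(n,t,round(o["score"],2),e.round(),ray(d,e[:2],0.03)[:2].round(3))
            if o["score"]>.4:
                c=[(0,0,255),(0,255,0),(255,0,0),(0,255,255),(255,0,255),(255,255,0),(0,128,255),(255,255,255)][i]
                cs,_=cv2.findContours(o["region"].astype(np.uint8),0,2); cv2.drawContours(im,cs,-1,c,1)
    outs.append(im)
cv2.imwrite("pics/c.png",np.vstack([outs[1][80:340,150:],outs[0][100:384,:362]]))
E
```

```text
scene shell0_c 0.77 [306. 173.  19.  17.] [0.486 0.257]
scene shell0_c 0.64 [242. 203. 124. 110.] [0.496 0.003]
scene case 0.78 [242. 203. 126. 114.] [0.496 0.002]
scene case 0.45 [123. 258.   9.  12.] [ 0.505 -0.334]
scene lid_edge 0.85 [263. 188.  84.  86.] [0.472 0.097]
scene hasp_tip 0.88 [218. 167.  16.  36.] [0.289 0.069]
scene hasp_tip 0.54 [306. 172.  18.  20.] [0.482 0.26 ]
scene panel 0.88 [119. 264.  96.  82.] [ 0.518 -0.35 ]
scene key_big_top 0.77 [113. 247.  18.  14.] [ 0.455 -0.337]
scene key_big_top 0.49 [ 97. 234.  14.   9.] [ 0.385 -0.345]
scene key_mid_top 0.44 [ 96. 234.  13.   7.] [ 0.385 -0.347]
scene key_small_top 0.61 [385. 210.  32.  63.] [0.758 0.271]
side shell0_c 0.93 [217. 164.  28.  22.] [0.464 0.255]
side case 0.59 [260. 198.  75. 111.] [0.582 0.04 ]
side case 0.16 [249. 305. 106.  53.] [ 0.481 -0.358]
side lid_edge 0.55 [278. 183.  39.  77.] [0.661 0.109]
side lid_edge 0.31 [216. 166.  24.  20.] [0.458 0.244]
side hasp_tip 0.15 [245. 298.  16.  17.] [ 0.474 -0.334]
side panel 0.91 [249. 303. 104.  58.] [ 0.48  -0.353]
side panel 0.3 [224. 304.  12.   7.
[... 177 characters left out ...]
 7.] [ 0.418 -0.341]
side key_mid_top 0.49 [266. 292.   7.   7.] [ 0.53  -0.327]
side key_small_top 0.4 [267. 293.   5.   7.] [ 0.532 -0.331]
wrist shell0_c 0.61 [99. 10. 66. 19.] [0.472 0.222]
wrist case 0.57 [120. 214. 196. 283.] [ 0.493 -0.057]
wrist case 0.41 [96. 10. 66. 20.] [0.468 0.223]
wrist case 0.39 [179. 212.  83. 286.] [ 0.578 -0.052]
wrist lid_edge 0.75 [179. 213.  82. 285.] [ 0.578 -0.054]
wrist lid_edge 0.16 [310. 284. 106. 107.] [ 0.755 -0.163]
wrist hasp_tip 0.82 [ 54. 229.  61.  34.] [ 0.367 -0.084]
wrist panel 0.59 [170. 343.  68.  16.] [ 0.535 -0.29 ]
wrist key_big_top 0.7 [179. 214.  76. 285.] [ 0.579 -0.055]
wrist key_small_top 0.5 [178. 212.  80. 286.] [ 0.577 -0.053]
```

View pics/c.png

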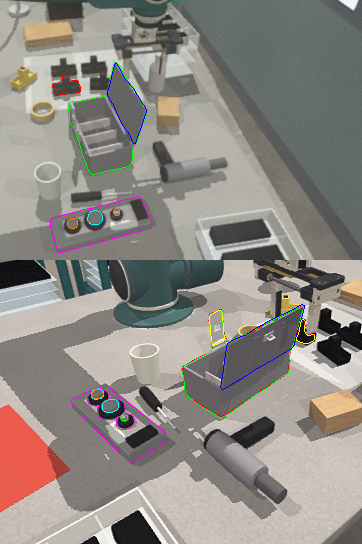

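```bash
cat >> h.py <<'E'
def hasp_parts(): return []
def lidbox(th):
    # lid in case frame: hinge at (.065,0,.0845); shut extends -x, thickness up
    B=box(-.130,0,-.1265,.1265,0,.008); return R.from_euler("y",th).apply(B)+[.065,0,.0845]
CASE=box(-.065,.065,-.1265,.1265,0,.084)
def best(n,t,thr=.0,near=None):
    o=outline_of(n,t); return o[0]["region"] if o else np.zeros((384,512),bool)
E
python3 - <<'E'
from h import *
V=[];P=[]
for n in ["scene","side"]:
    d=cam(n); V.append((d,best(n,"case")|best(n,"lid_edge"))); P.append((d,best(n,"panel")))
def cost(p,vs):
    c=0
    for d,r in vs:
        m=sil(d,[place(CASE,*p[:3]),place(lidbox(p[3]),*p[:3])]); c+=1-(m&r).sum()/(m|r).sum()
    return c/len(vs)
for vs in (V,V[:1],V[1:]):
    b=None
    for a0 in (-.1,.1,.25):
        p0=np.array([.53,.02,a0,1.7]); s=np.vstack([p0]+[p0+np.eye(4)[i]*[.03,.03,.2,.2][i] for i in range(4)])
        o=minimize(cost,p0,args=(vs,),method="Nelder-Mead",options=dict(initial_simplex=s,xatol=1e-4,fatol=1e-4))
        if b is None or o.fun<b.fun:b=o
    print("case",b.x.round(4),1-b.fun)
PB=[box(-.125,.125,-.045,.045,0,.03)]
for vs in (P,P[:1],P[1:]): print("panel",fit(vs,PB,[.48,-.35,.1]))
d=P[1][0]
for k in ["key_big_top","key_mid_top","key_small_top"]:
    for i in (0,1):
        d=P[i][0]; print(k,[(round(o["score"],2),ray(d,o["extent"][:2],.052)[:2].round(4)) for o in outline_of(d["n"],k)][:3])
E
```

```text
case [ 0.5311 -0.035   0.1282  1.7661] 0.9349735050174321
case [ 0.5261 -0.0334  0.1469  1.7949] 0.9231490159325211
case [ 0.5332 -0.0329  0.1225  1.7595] 0.9773528865788008
panel (array([ 0.48369304, -0.34270468,  0.11858554]), np.float64(0.7451730516983797))
panel (array([ 0.47983007, -0.3429282 ,  0.11533682]), np.float64(0.752262166788946))
panel (array([ 0.48547983, -0.3401671 ,  0.10871398]), np.float64(0.7524483133841132))
key_big_top [(0.72, array([ 0.4757, -0.3472])), (0.49, array([ 0.5324, -0.3414]))]
key_big_top [(0.65, array([ 0.4738, -0.3507]))]
key_mid_top [(0.59, array([ 0.4148, -0.3511]))]
key_mid_top [(0.54, array([ 0.4172, -0.3579]))]
key_small_top [(0.71, array([0.6147, 0.3283])), (0.65, array([ 0.539 , -0.3426])), (0.29, array([ 0.5471, -0.3583]))]
key_small_top [(0.67, array([ 0.4799, -0.3702]))]
```

Emit:
move_arm:
  commands:
    - [-0.4,1,0,0,0,0]
    - [-0.4,1,0,0,0,0]
    - [-0.4,1,0,0,0,0]
    - [-0.4,1,0,0,0,0]

```text
clock: 2.7
ee_pos: [0.6142, 0.1519, 0.405]
orientation: [-0.001, 0.707, 0.001, 0.707]
force: [0.1, -0.7, 0.1]
opening: 0.093
```

Emit:
move_arm:
  commands:
    - [-0.4,0.8,0,0,0,0]
    - [-0.4,0.8,0,0,0,0]
    - [-0.4,0.8,0,0,0,0]
    - [-0.4,0.8,0,0,0,0]
    - [-0.4,0.8,0,0,0,0]

```text
clock: 3.32
ee_pos: [0.555, 0.2707, 0.4049]
orientation: [-0.001, 0.707, 0.0, 0.707]
force: [-0.4, -0.2, -0.7]
opening: 0.0928
```

```bash
python3 - <<'E'
from h import *
d=cam("wrist"); im=d["image"][:,:,::-1].copy(); np.save("w.npy",d["image"])
for o in outline_of("wrist","shell0_c"):
    print(round(o["score"],2),np.round(o["extent"]),ray(d,o["extent"][:2],.02)[:2].round(3))
dark=(im.max(2)<55).astype(np.uint8)
n,l,st,c=cv2.connectedComponentsWithStats(dark)
for i in range(1,n):
    if st[i,4]>300:
        print(st[i],c[i].round())
        x,f=fit([(d,l==i)],SHELL,[*ray(d,c[i],.02)[:2],0]); print(x.round(4),round(f,3))
cv2.imwrite("pics/d.png",im)
E
```

```text
0.7 [281. 326.  16.  24.] [0.599 0.019]
0.59 [180. 185.  79.  46.] [0.46  0.251]
[ 469    2   43   57 1947] [492.  30.]
[ 0.9328  0.5114 -0.5634] 0.771
[ 478   74   34   50 1592] [495.  98.]
[ 0.9541  0.393  -0.3409] 0.729
[ 141   77   81   37 2797] [181.  95.]
[ 0.4618  0.3667 -0.026 ] 0.936
[ 235   76   83   39 2910] [275.  95.]
[ 0.5812  0.365  -0.0056] 0.932
[ 476  142   36   52 1691] [494. 167.]
[0.9641 0.2857 0.5558] 0.745
[ 247  160   83   48 2829] [287. 184.]
[ 0.5972  0.2532 -0.1871] 0.898
[ 142  163   80   44 2779] [182. 185.]
[0.4598 0.2514 0.13  ] 0.919
[    0   226   512   158 40548] [249. 326.]
[0.5524 0.0222 0.049 ] 0.021
```

View pics/d.png

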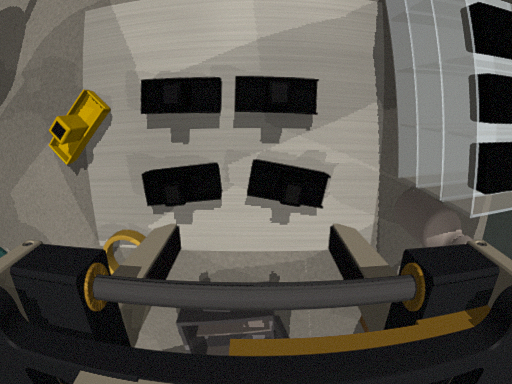

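Emit:
move_arm:
  commands:
    - [0,-1,0,0,0,0]
    - [0,-1,0,0,0,0]
    - [0,-1,0,0,0,0]
  grip: 1

```text
clock: 3.8
ee_pos: [0.5549, 0.1173, 0.4051]
orientation: [0.001, 0.707, -0.001, 0.707]
force: [-0.3, -0.3, -0.3]
opening: 0.0676
```

Emit:
move_arm:
  commands:
    - [0,-1,0,0,0,0]
    - [0,-1,0,0,0,0]
    - [0,-1,0,0,0,0]

```text
clock: 4.18
ee_pos: [0.5546, -0.0363, 0.4053]
orientation: [0.002, 0.707, -0.002, 0.707]
force: [0.2, 0.7, -0.7]
opening: 0.0375
```

Emit:
move_arm:
  commands:
    - [0,-0.4,0,0,0,0]
    - [0,-0.4,0,0,0,0]
    - [0,-0.4,0,0,0,0]
    - [0,-0.4,0,0,0,0]

```text
clock: 4.68
ee_pos: [0.5546, -0.0957, 0.4053]
orientation: [0.001, 0.707, -0.002, 0.707]
force: [0.0, -0.2, 0.1]
opening: 0.0016
```

```bash
python3 - <<'E'
from h import *
d=cam("wrist"); im=d["image"][:,:,::-1].copy(); print(get_state()["ee_pos"])
def show(p,th,col):
    for B in (CASE[1::2],box(-.059,.059,-.1205,.1205,.006,.084)[1::2],lidbox(th)):
        q=proj(d,place(B,*p)).astype(int)
        n=len(q)
        E=[(0,1),(1,3),(3,2),(2,0)] if n==4 else [(0,4),(0,2),(2,6),(4,6)]
        for i,j in E: cv2.line(im,tuple(map(int,q[i])),tuple(map(int,q[j])),col,1)
cv2.imwrite("pics/e_raw.png",im)
show([.531,-.034,.126],1.766,(0,0,255))
cv2.imwrite("pics/e.png",cv2.resize(im[:260],(800,406)))
E
```

```text
[ 0.55462565 -0.09548853  0.40530393]
```

View pics/e.png

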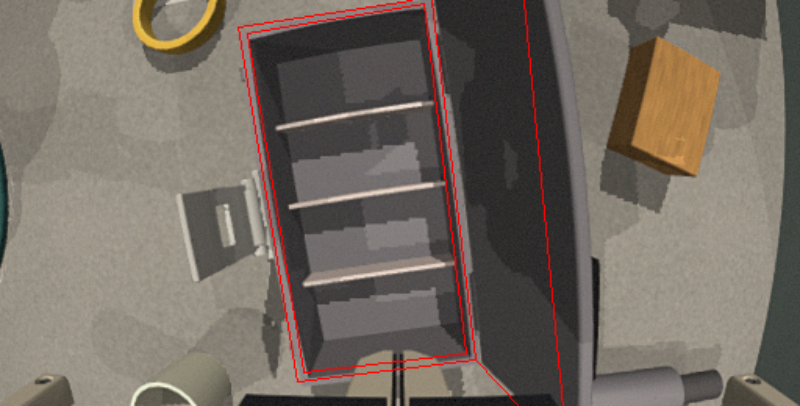

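Emit:
move_arm:
  commands:
    - [0,0,-0.27,0,0,0]
    - [0,0,-0.27,0,0,0]
    - [0.15,0,-0.27,0,0,0]
    - [0.25,0,-0.27,0,0,0]
    - [0.33,0,-0.27,0,0,0]
    - [0.4,0,-0.27,0,0,0]
    - [0.43,0,-0.27,0,0,0]
    - [0.43,0,-0.27,0,0,0]

```text
clock: 5.72
ee_pos: [0.6192, -0.0955, 0.3647]
orientation: [0.001, 0.707, -0.002, 0.707]
force: [-0.1, -0.6, -0.0]
opening: 0.0005
```

```bash
python3 - <<'E'
from h import *
V=[]
for n in ["scene","side"]:
    d=cam(n); V.append((d,best(n,"case")|best(n,"lid_edge")))
for th in (1.7,1.75,1.8,1.85,1.9,1.95):
    print(th,[round((sil(d,[place(CASE,.531,-.034,.126),place(lidbox(th),.531,-.034,.126)])&r).sum()/(sil(d,[place(CASE,.531,-.034,.126),place(lidbox(th),.531,-.034,.126)])|r).sum(),3) for d,r in V])
E
```

```text
1.7 [np.float64(0.839), np.float64(0.847)]
1.75 [np.float64(0.863), np.float64(0.854)]
1.8 [np.float64(0.883), np.float64(0.861)]
1.85 [np.float64(0.886), np.float64(0.866)]
1.9 [np.float64(0.86), np.float64(0.849)]
1.95 [np.float64(0.838), np.float64(0.835)]
```

Emit:
move_arm:
  commands:
    - [0.05,0,0,0,0,0]
    - [0.1,0,0,0,0,0]
    - [0.13,0,0,0,0,0]
    - [0.13,0,0,0,0,0]

```text
clock: 6.52
ee_pos: [0.6361, -0.0957, 0.3647]
orientation: [0.001, 0.712, -0.002, 0.702]
force: [-61.0, 2.5, 19.9]
opening: 0.0005
```

```bash
cat >> h.py <<'E'
C=np.array([.531,-.034]); CA=.126
def c2w(x,y,z): 
    c,s=np.cos(CA),np.sin(CA); return [C[0]+c*x-s*y,C[1]+s*x+c*y,z]
def plan(wps,start=None):
    # wps: (grasp xyz, yaw, tilt); prints calls' units
    s=get_state(); p=np.array(s["ee_pos"]); q=R.from_quat(s["orientation"])
    for g,yaw,t in wps:
        q2=R.from_euler("z",yaw)*R.from_euler("y",-t)*R.from_euler("y",np.pi/2)
        p2=np.array(g)-.167*q2.as_matrix()[:,0]
        rv=(q2*q.inv()).as_rotvec()
        print("shift",((p2-p)/.15).round(3),"turn",(rv/np.pi).round(4),"tcp",p2.round(3),"rows>=%.1f"%max(np.linalg.norm(p2-p)/.0625,np.degrees(np.linalg.norm(rv))/10.7))
        p,q=p2,q2
def shells():
    d=cam("wrist"); im=d["image"]; dark=(im.max(2)<55).astype(np.uint8); out=[]
    n,l,st,c=cv2.connectedComponentsWithStats(dark)
    for i in range(1,n):
        if st[i,4]>1200 and c[i][1]<290 and st[i,4]<15000:
            g=ray(d,c[i],.02)[:2]
            if .35<g[0]<.72 and .1<g[1]<.48:
                x,f=fit([(d,l==i)],SHELL,[*g,0]); print("shell",x.round(4),round(f,3),st[i,:4])
                out.append(x)
    return out
E
python3 - <<'E'
from h import *
plan([([.60,-.05,.25],.1,0),([.47,.10,.25],.13,0),([.460,.2514,.14],.13,0)])
E
```

```text
shift [-0.241  0.304  0.348] turn [ 0.0003 -0.0043  0.0332] tcp [ 0.6   -0.05   0.417] rows>=1.3
shift [-0.867  1.     0.   ] turn [-0.      0.      0.0095] tcp [0.47  0.1   0.417] rows>=3.2
shift [-0.067  1.009 -0.733] turn [0. 0. 0.] tcp [0.46  0.251 0.307] rows>=3.0
```

Emit:
move_arm:
  commands:
    - [-0.24,0,0.35,0,-0.004,0.033]
    - [-0.24,0.3,0.35,0,-0.004,0.033]
    - [-0.24,0.3,0.35,0,-0.004,0.033]

```text
clock: 6.9
ee_pos: [0.6002, -0.0489, 0.4183]
orientation: [-0.036, 0.706, 0.036, 0.707]
force: [0.6, -0.9, -0.1]
opening: -0.0001
```

Emit:
move_arm:
  commands:
    - [-0.87,1,0,0,0,0.01]
    - [-0.87,1,0,0,0,0.01]
    - [-0.87,1,0,0,0,0.01]
    - [-0.87,1,0,0,0,0.01]
  grip: -0.5

```text
clock: 7.4
ee_pos: [0.4685, 0.1027, 0.4187]
orientation: [-0.048, 0.705, 0.048, 0.706]
force: [0.0, -0.7, -0.2]
opening: 0.0357
```

Emit:
move_arm:
  commands:
    - [-0.07,1,-0.7,0,0,0]
    - [-0.07,1,-0.7,0,0,0]
    - [-0.07,1,-0.7,0,0,0]
    - [-0.07,1,-0.7,0,0,0]

```text
clock: 7.9
ee_pos: [0.4581, 0.2544, 0.3104]
orientation: [-0.049, 0.706, 0.048, 0.705]
force: [0.3, -0.5, 0.8]
opening: 0.0691
```

```bash
python3 - <<'E'
from h import *
o=shells(); im=get_image("wrist")["image"]; cv2.imwrite("pics/f.png",im[:,:,::-1])
s=min(o,key=lambda x:np.hypot(x[0]-.46,x[1]-.2514)) if o else [.46,.2514,.13]
x,y,a=s
plan([([x,y,.056],a,0)])
plan([([x,y,.16],a,0)])
E
```

```text
shell [ 0.4631  0.3663 -0.0267] 0.921 [220  39 118  67]
shell [0.5842 0.3652 0.0026] 0.897 [344  64 101  68]
shell [0.4603 0.2519 0.0908] 0.909 [204 167 109  58]
shell [ 0.6024  0.2521 -0.2101] 0.88 [338 174  97  68]
shell [0.6891 0.1665 0.331 ] 0.547 [346 247 139  87]
shift [ 0.01  -0.004 -0.603] turn [ 0.0004  0.0005 -0.0142] tcp [0.46  0.252 0.223] rows>=1.4
shift [ 0.01  -0.004  0.09 ] turn [ 0.0004  0.0005 -0.0142] tcp [0.46  0.252 0.327] rows>=0.2
```

View pics/f.png

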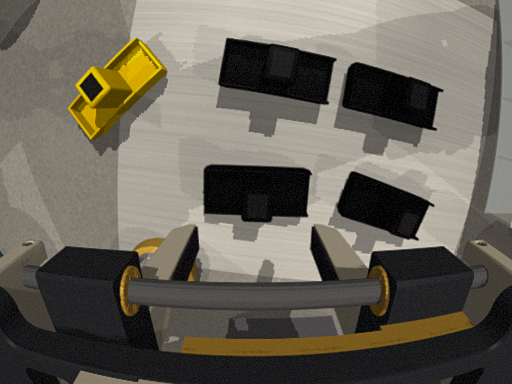

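Emit:
move_arm:
  commands:
    - [0.01,0,-0.3,0,0,-0.014]
    - [0.01,0,-0.5,0,0,-0.014]
    - [0.01,0,-0.6,0,0,-0.014]
    - [0.01,0,-0.6,0,0,-0.014]

```text
clock: 8.5
ee_pos: [0.4607, 0.2518, 0.2237]
orientation: [-0.033, 0.706, 0.032, 0.707]
force: [-0.0, -0.1, 0.1]
opening: 0.0697
```

Emit:
move_arm:
  commands:
    - [0,0,0,0,0,0]
    - [0,0,0,0,0,0]
    - [0,0,0,0,0,0]
    - [0,0,0,0,0,0]
    - [0,0,0,0,0,0]
    - [0,0,0,0,0,0]
    - [0,0,0,0,0,0]
  grip: 1
  squeeze: 25

```text
clock: 9.38
ee_pos: [0.4607, 0.2519, 0.2238]
orientation: [-0.033, 0.706, 0.032, 0.707]
force: [-1.8, 0.2, 1.7]
opening: 0.0257
```

Emit:
move_arm:
  commands:
    - [0,0,0.3,0,0,0]
    - [0,0,0.6,0,0,0]
    - [0,0,0.85,0,0,0]
    - [0,0,0.85,0,0,0]

```text
clock: 9.88
ee_pos: [0.461, 0.2519, 0.3541]
orientation: [-0.032, 0.705, 0.032, 0.708]
force: [0.4, -0.2, -1.2]
opening: 0.0258
```

```bash
python3 - <<'E'
from h import *
print(get_state()["ee_pos"],get_state()["opening"])
X=-.004;Y=.0915
plan([(c2w(X,Y,.19),CA,0),(c2w(X,Y,.16),CA,.14),(c2w(X,Y,.069),CA,.14),(c2w(X,Y,.16),CA,.14)])
E
```

```text
[0.46095325 0.25194558 0.35414054] 0.025773799220615647
shift [ 0.364 -1.304  0.019] turn [-0.0002  0.0017  0.0113] tcp [0.516 0.056 0.357] rows>=3.3
shift [-0.154 -0.02  -0.211] turn [ 0.0056 -0.0442  0.    ] tcp [0.492 0.053 0.325] rows>=0.7
shift [ 0.     0.    -0.607] turn [0. 0. 0.] tcp [0.492 0.053 0.234] rows>=1.5
shift [0.    0.    0.607] turn [0. 0. 0.] tcp [0.492 0.053 0.325] rows>=1.5
```

Emit:
move_arm:
  commands:
    - [0.18,-0.65,0.02,0,0,0]
    - [0.36,-1,0.02,0,0.002,0.011]
    - [0.36,-1,0.02,0,0.002,0.011]
    - [0.36,-1,0.02,0,0.002,0.011]

```text
clock: 10.38
ee_pos: [0.5155, 0.1001, 0.3557]
orientation: [-0.043, 0.707, 0.043, 0.705]
force: [0.1, 0.1, -1.5]
opening: 0.0258
```

Emit:
move_arm:
  commands:
    - [0,-0.3,0,0,0,0]
    - [-0.15,-0.32,-0.1,0.0056,-0.044,0]
    - [-0.15,-0.32,-0.2,0.0056,-0.044,0]
    - [-0.15,-0.32,-0.2,0.0056,-0.044,0]

```text
clock: 10.88
ee_pos: [0.4929, 0.0527, 0.3241]
orientation: [-0.04, 0.658, 0.047, 0.751]
force: [0.5, -0.2, -1.3]
opening: 0.0259
```

```bash
python3 - <<'E'
from h import *
X=-.004;Y=.0915
plan([(c2w(X,Y,.069),CA,.14)])
E
```

```text
shift [-0.003  0.004 -0.598] turn [-0.0001 -0.0026  0.0009] tcp [0.492 0.053 0.234] rows>=1.4
```

Emit:
move_arm:
  commands:
    - [0,0,-0.3,0,-0.0026,0]
    - [0,0,-0.5,0,-0.0026,0]
    - [0,0,-0.6,0,-0.0026,0]
    - [0,0,-0.6,0,-0.0026,0]
    - [0,0,-0.6,0,-0.0026,0]

```text
clock: 11.5
ee_pos: [0.4933, 0.053, 0.2349]
orientation: [-0.04, 0.655, 0.047, 0.753]
force: [0.5, -0.5, -1.5]
opening: 0.0265
```

```bash
python3 - <<'E'
from h import *
d=get_image("wrist")["image"][:,:,::-1]; e=get_image("side")["image"][:,:,::-1]
cv2.imwrite("pics/g.png",np.hstack([d[:300,60:460],cv2.resize(e[120:270,200:330],(260,300))]))
E
```

```text
(no output)
```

View pics/g.png

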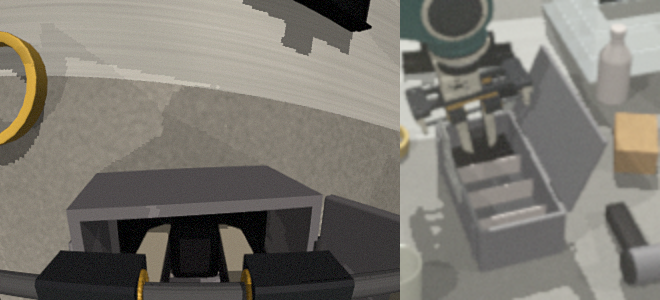

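Emit:
move_arm:
  commands:
    - [0,0,0,0,0,0]
    - [0,0,0,0,0,0]
    - [0,0,0,0,0,0]
    - [0,0,0,0,0,0]
  grip: 0

```text
clock: 12.1
ee_pos: [0.4931, 0.0529, 0.2348]
orientation: [-0.04, 0.654, 0.047, 0.754]
force: [0.9, -0.3, -0.9]
opening: 0.0461
```

Emit:
move_arm:
  commands:
    - [0,0,0.3,0,0,0]
    - [0,0,0.7,0,0,0]
    - [0,0,0.9,0,0,0]
    - [0,0,0.9,0,0,0]
  grip: -0.5

```text
clock: 12.6
ee_pos: [0.4932, 0.0529, 0.3724]
orientation: [-0.04, 0.653, 0.047, 0.755]
force: [0.1, 1.2, -0.9]
opening: 0.0696
```

```bash
python3 - <<'E'
from h import *
plan([([.56,.15,.22],-.05,0),([.60,.2525,.14],-.2,0)])
E
```

```text
shift [0.445 0.647 0.097] turn [-0.0017  0.046  -0.0551] tcp [0.56  0.15  0.387] rows>=1.9
shift [ 0.267  0.683 -0.533] turn [ 0.      0.     -0.0477] tcp [0.6   0.252 0.307] rows>=2.2
```

Emit:
move_arm:
  commands:
    - [0,0.2,0.1,0,0.02,0]
    - [0.15,0.6,0.1,0,0.046,-0.055]
    - [0.44,0.65,0.1,0,0.046,-0.055]
    - [0.44,0.65,0.1,0,0.046,-0.055]

```text
clock: 13.1
ee_pos: [0.5609, 0.1514, 0.3845]
orientation: [0.019, 0.708, -0.016, 0.706]
force: [-0.2, -0.9, 0.3]
opening: 0.0694
```

Emit:
move_arm:
  commands:
    - [0.27,0.68,-0.5,0,0,-0.048]
    - [0.27,0.68,-0.53,0,0,-0.048]
    - [0.27,0.68,-0.53,0,0,-0.048]
    - [0.27,0.68,-0.53,0,0,-0.048]

```text
clock: 13.6
ee_pos: [0.6011, 0.2531, 0.3043]
orientation: [0.072, 0.705, -0.069, 0.702]
force: [0.5, 0.0, 1.1]
opening: 0.0698
```

```bash
python3 - <<'E'
from h import *
o=shells()
x,y,a=min(o,key=lambda x:np.hypot(x[0]-.6,x[1]-.2525))
plan([([x,y,.056],a,0),([x,y,.16],a,0)])
E
```

```text
shell [ 0.5825  0.3651 -0.036 ] 0.94 [150  43 119  71]
shell [ 0.4616  0.3666 -0.04  ] 0.941 [49 75 99 69]
shell [ 0.598   0.2523 -0.1608] 0.917 [197 168 111  58]
shift [-0.021 -0.002 -0.55 ] turn [-0.0015 -0.0008  0.0125] tcp [0.598 0.252 0.223] rows>=1.3
shift [0.    0.    0.693] turn [0. 0. 0.] tcp [0.598 0.252 0.327] rows>=1.7
```

Emit:
move_arm:
  commands:
    - [-0.02,0,-0.3,0,0,0.012]
    - [-0.02,0,-0.5,0,0,0.012]
    - [-0.02,0,-0.545,0,0,0.012]
    - [-0.02,0,-0.545,0,0,0.012]

```text
clock: 14.15
ee_pos: [0.5984, 0.252, 0.2255]
orientation: [0.059, 0.705, -0.056, 0.704]
force: [0.3, 0.3, 0.4]
opening: 0.0702
```

Emit:
move_arm:
  commands:
    - [0,0,0,0,0,0]
    - [0,0,0,0,0,0]
    - [0,0,0,0,0,0]
    - [0,0,0,0,0,0]
    - [0,0,0,0,0,0]
    - [0,0,0,0,0,0]
    - [0,0,0,0,0,0]
  grip: 1

```text
clock: 15.02
ee_pos: [0.5984, 0.252, 0.2255]
orientation: [0.059, 0.705, -0.056, 0.704]
force: [0.1, -0.5, 0.3]
opening: 0.0261
```

Emit:
move_arm:
  commands:
    - [0,0,0.3,0,0,0]
    - [0,0,0.7,0,0,0]
    - [0,0,1,0,0,0]
    - [0,0,1,0,0,0]

```text
clock: 15.52
ee_pos: [0.5985, 0.2521, 0.3797]
orientation: [0.06, 0.703, -0.055, 0.706]
force: [-0.1, 0.1, -2.1]
opening: 0.0263
```

```bash
python3 - <<'E'
from h import *
X=-.004;Y=-.0915
print(get_state()["opening"])
plan([(c2w(X,.17,.22),CA,0),(c2w(X,.03,.22),CA,0),(c2w(X,Y,.22),CA,0),(c2w(X,Y,.16),CA,.14),(c2w(X,Y,.069),CA,.14)])
E
```

```text
0.026302730570386557
shift [-0.619 -0.786  0.049] turn [-0.0025  0.0011  0.092 ] tcp [0.506 0.134 0.387] rows>=2.4
shift [ 0.117 -0.926  0.   ] turn [0. 0. 0.] tcp [ 0.523 -0.005  0.387] rows>=2.2
shift [ 0.102 -0.804  0.   ] turn [0. 0. 0.] tcp [ 0.539 -0.125  0.387] rows>=1.9
shift [-0.154 -0.02  -0.411] turn [ 0.0056 -0.0442  0.    ] tcp [ 0.515 -0.128  0.325] rows>=1.1
shift [ 0.     0.    -0.607] turn [0. 0. 0.] tcp [ 0.515 -0.128  0.234] rows>=1.5
```

Emit:
move_arm:
  commands:
    - [-0.4,-0.2,0.05,0,0,0.046]
    - [-0.62,-0.6,0.05,0,0,0.092]
    - [-0.62,-0.79,0.05,0,0,0.092]
    - [-0.62,-0.79,0.05,0,0,0.092]
    - [-0.62,-0.79,0.05,0,0,0.092]

```text
clock: 16.15
ee_pos: [0.5056, 0.1338, 0.3864]
orientation: [-0.042, 0.705, 0.047, 0.706]
force: [-0.5, 0.2, -1.2]
opening: 0.0256
```

Emit:
move_arm:
  commands:
    - [0.06,-0.5,0,0,0,0]
    - [0.12,-0.93,0,0,0,0]
    - [0.12,-0.93,0,0,0,0]
    - [0.12,-0.93,0,0,0,0]

```text
clock: 16.65
ee_pos: [0.5241, -0.0056, 0.3858]
orientation: [-0.041, 0.705, 0.047, 0.706]
force: [-0.3, -0.4, 0.3]
opening: 0.026
```

Emit:
move_arm:
  commands:
    - [0.05,-0.4,0,0,0,0]
    - [0.1,-0.8,0,0,0,0]
    - [-0.05,-0.82,-0.4,0.0056,-0.044,0]
    - [-0.05,-0.82,-0.4,0.0056,-0.044,0]
    - [-0.05,-0.82,-0.4,0.0056,-0.044,0]

```text
clock: 17.27
ee_pos: [0.5176, -0.1274, 0.3284]
orientation: [-0.039, 0.655, 0.051, 0.753]
force: [0.8, 1.0, 0.6]
opening: 0.0259
```

```bash
python3 - <<'E'
from h import *
X=-.004;Y=-.0915
plan([(c2w(X,Y,.069),CA,.14)])
E
```

```text
shift [-0.014 -0.005 -0.627] turn [-0.0026 -0.0004 -0.0005] tcp [ 0.515 -0.128  0.234] rows>=1.5
```

Emit:
move_arm:
  commands:
    - [-0.014,0,-0.3,0,0,0]
    - [-0.014,0,-0.5,0,0,0]
    - [-0.014,0,-0.62,0,0,0]
    - [-0.014,0,-0.62,0,0,0]
    - [-0.014,0,-0.62,0,0,0]

```text
clock: 17.9
ee_pos: [0.5162, -0.1272, 0.237]
orientation: [-0.039, 0.654, 0.051, 0.753]
force: [0.3, 0.1, -0.9]
opening: 0.0255
```

```bash
python3 - <<'E'
from h import *
d=get_image("wrist")["image"][:,:,::-1]; e=get_image("side")["image"][:,:,::-1]
cv2.imwrite("pics/i.png",np.hstack([d[:300,60:460],cv2.resize(e[120:270,200:330],(260,300))]))
E
```

```text
(no output)
```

View pics/i.png

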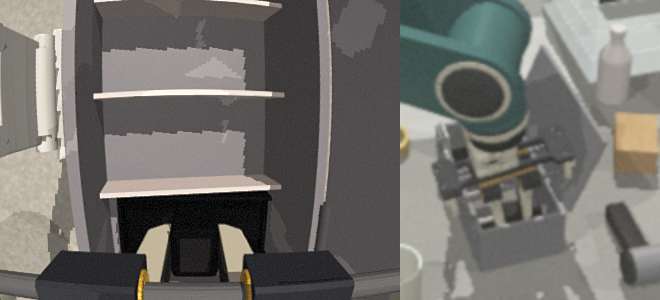

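Emit:
move_arm:
  commands:
    - [0,0,0,0,0,0]
    - [0,0,0,0,0,0]
    - [0,0,0,0,0,0]
    - [0,0,0,0,0,0]
  grip: 0

```text
clock: 18.5
ee_pos: [0.5159, -0.1274, 0.2366]
orientation: [-0.039, 0.654, 0.051, 0.753]
force: [-0.1, -0.2, 0.3]
opening: 0.0464
```

Emit:
move_arm:
  commands:
    - [0,0,0.3,0,0,0]
    - [0,0,0.7,0,0,0]
    - [0,0,1,0,0,0]
    - [0,0,1,0,0,0]
  grip: -0.5

```text
clock: 19.0
ee_pos: [0.516, -0.1274, 0.3905]
orientation: [-0.04, 0.652, 0.05, 0.755]
force: [-0.1, -0.2, -1.0]
opening: 0.0698
```

```bash
python3 - <<'E'
from h import *
print(get_state()["q"])
plan([([.52,.0,.23],.5,0),([.49,.14,.23],1.2,0),([.48,.28,.2],1.54,0),([.462,.3666,.15],1.54,0)])
d=get_image("wrist")["image"][:,:,::-1]; e=get_image("side")["image"][:,:,::-1]
cv2.imwrite("pics/j.png",np.hstack([d[:300,60:460],cv2.resize(e[120:270,200:330],(260,300))]))
E
```

```text
[-0.30445105 -0.23086358  1.79872745  0.06649828  1.44327528 -0.43602865]
shift [0.027 0.849 0.043] turn [-0.0161  0.044   0.1184] tcp [ 0.52  -0.     0.397] rows>=2.1
shift [-0.2    0.933  0.   ] turn [0.     0.     0.2228] tcp [0.49  0.14  0.397] rows>=3.7
shift [-0.067  0.933 -0.2  ] turn [0.     0.     0.1082] tcp [0.48  0.28  0.367] rows>=2.3
shift [-0.12   0.577 -0.333] turn [0. 0. 0.] tcp [0.462 0.367 0.317] rows>=1.6
```

View pics/j.png

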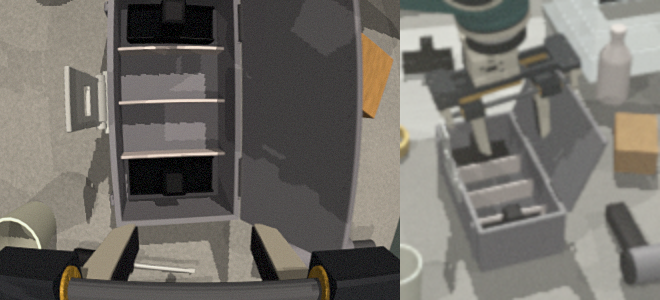

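Emit:
move_arm:
  commands:
    - [0,0.3,0.05,-0.016,0.044,0.04]
    - [0.027,0.7,0.05,-0.016,0.044,0.118]
    - [0.027,0.85,0.05,-0.016,0.044,0.118]
    - [0.027,0.85,0.05,-0.016,0.044,0.118]

```text
clock: 19.6
ee_pos: [0.5198, 0.0013, 0.3919]
orientation: [-0.174, 0.688, 0.176, 0.682]
force: [1.0, -0.2, 0.2]
opening: 0.0698
```

Emit:
move_arm:
  commands:
    - [-0.05,0.3,0,0,0,0.06]
    - [-0.1,0.6,0,0,0,0.12]
    - [-0.2,0.93,0,0,0,0.18]
    - [-0.2,0.93,0,0,0,0.223]
    - [-0.2,0.93,0,0,0,0.223]

```text
clock: 20.23
ee_pos: [0.4899, 0.1404, 0.3909]
orientation: [-0.399, 0.587, 0.399, 0.58]
force: [0.6, 0.2, -0.4]
opening: 0.0694
```

Emit:
move_arm:
  commands:
    - [-0.03,0.4,-0.1,0,0,0.055]
    - [-0.07,0.9,-0.2,0,0,0.108]
    - [-0.07,0.93,-0.2,0,0,0.108]
    - [-0.07,0.93,-0.2,0,0,0.108]

```text
clock: 20.72
ee_pos: [0.4798, 0.2797, 0.3601]
orientation: [-0.492, 0.513, 0.49, 0.505]
force: [-0.1, 0.4, -0.6]
opening: 0.0698
```

Emit:
move_arm:
  commands:
    - [-0.12,0.58,-0.33,0,0,0]
    - [-0.12,0.58,-0.33,0,0,0]
    - [-0.12,0.58,-0.33,0,0,0]
    - [-0.12,0.58,-0.33,0,0,0]

```text
clock: 21.22
ee_pos: [0.4626, 0.3653, 0.3114]
orientation: [-0.491, 0.513, 0.489, 0.506]
force: [-0.5, -0.5, -0.2]
opening: 0.0699
```

```bash
python3 - <<'E'
from h import *
o=shells()
x,y,a=min(o,key=lambda x:np.hypot(x[0]-.462,x[1]-.3666))
plan([([x,y,.058],a+np.pi/2,0)])
E
```

```text
shell [ 0.4649  0.3661 -0.0331] 0.933 [235 139  49 105]
shift [ 0.015  0.006 -0.578] turn [ 0.0028 -0.0016  0.0018] tcp [0.465 0.366 0.225] rows>=1.4
```

Emit:
move_arm:
  commands:
    - [0.015,0,-0.3,0.003,-0.002,0]
    - [0.015,0,-0.5,0.003,-0.002,0]
    - [0.015,0,-0.575,0.003,-0.002,0]
    - [0.015,0,-0.575,0.003,-0.002,0]

```text
clock: 21.78
ee_pos: [0.4652, 0.3647, 0.226]
orientation: [-0.49, 0.509, 0.49, 0.51]
force: [0.3, -0.1, 0.7]
opening: 0.0702
```

Emit:
move_arm:
  commands:
    - [0,0,0,0,0,0]
    - [0,0,0,0,0,0]
    - [0,0,0,0,0,0]
    - [0,0,0,0,0,0]
    - [0,0,0,0,0,0]
    - [0,0,0,0,0,0]
    - [0,0,0,0,0,0]
  grip: 1

```text
clock: 22.65
ee_pos: [0.4653, 0.3648, 0.2261]
orientation: [-0.49, 0.509, 0.49, 0.511]
force: [-0.7, 1.2, 2.1]
opening: 0.0293
```

Emit:
move_arm:
  commands:
    - [0,0,0.3,0,0,0]
    - [0,0,0.7,0,0,0]
    - [0,0,1,0,0,0]
    - [0,0,1,0,0,0]

```text
clock: 23.15
ee_pos: [0.4654, 0.3648, 0.38]
orientation: [-0.49, 0.507, 0.49, 0.512]
force: [0.7, -0.6, -2.3]
opening: 0.0301
```

```bash
python3 - <<'E'
from h import *
X=-.004;Y=-.0305;a=CA+np.pi/2
print(get_state()["opening"])
plan([([.50,.22,.225],a,0),(c2w(X,.11,.225),a,0),(c2w(X,Y,.225),a,0),(c2w(X,Y,.066),a,0)])
E
```

```text
0.030070668785534764
shift [ 0.231 -0.966  0.08 ] turn [-0.0015  0.0018  0.0528] tcp [0.5   0.22  0.392] rows>=2.4
shift [ 0.088 -0.969  0.   ] turn [0. 0. 0.] tcp [0.513 0.075 0.392] rows>=2.3
shift [ 0.118 -0.929  0.   ] turn [0. 0. 0.] tcp [ 0.531 -0.065  0.392] rows>=2.2
shift [ 0.    0.   -1.06] turn [0. 0. 0.] tcp [ 0.531 -0.065  0.233] rows>=2.5
```

Emit:
move_arm:
  commands:
    - [0.12,-0.4,0.08,0,0,0.026]
    - [0.23,-0.8,0.08,0,0,0.053]
    - [0.23,-0.97,0.08,0,0,0.053]
    - [0.23,-0.97,0.08,0,0,0.053]

```text
clock: 23.65
ee_pos: [0.5001, 0.2177, 0.3906]
orientation: [0.53, -0.466, -0.53, -0.47]
force: [-0.6, 0.3, -1.3]
opening: 0.0299
```

Emit:
move_arm:
  commands:
    - [0.04,-0.4,0,0,0,0]
    - [0.09,-0.8,0,0,0,0]
    - [0.09,-0.97,0,0,0,0]
    - [0.09,-0.97,0,0,0,0]

```text
clock: 24.15
ee_pos: [0.5137, 0.0716, 0.3897]
orientation: [-0.529, 0.467, 0.53, 0.47]
force: [0.7, 0.5, -1.8]
opening: 0.0301
```

Emit:
move_arm:
  commands:
    - [0.06,-0.4,0,0,0,0]
    - [0.12,-0.8,0,0,0,0]
    - [0.12,-0.93,0,0,0,0]
    - [0.12,-0.93,0,0,0,0]

```text
clock: 24.65
ee_pos: [0.532, -0.0676, 0.389]
orientation: [-0.529, 0.467, 0.53, 0.47]
force: [0.1, 0.4, -2.0]
opening: 0.03
```

```bash
python3 - <<'E'
from h import *
X=-.004;Y=-.0305;a=CA+np.pi/2
s=get_state();print(s["opening"])
plan([(c2w(X,Y,.066),a,0)])
E
```

```text
0.029971287056079692
shift [-0.008  0.019 -1.04 ] turn [-0.0015  0.0006  0.0014] tcp [ 0.531 -0.065  0.233] rows>=2.5
```

Emit:
move_arm:
  commands:
    - [-0.008,0.02,-0.3,0,0,0.001]
    - [-0.008,0.02,-0.6,0,0,0.001]
    - [-0.008,0.02,-0.85,0,0,0.001]
    - [-0.008,0.02,-0.95,0,0,0.001]
    - [-0.008,0.02,-1.0,0,0,0.001]
    - [-0.008,0.02,-1.0,0,0,0.001]

```text
clock: 25.4
ee_pos: [0.5311, -0.0642, 0.2398]
orientation: [-0.53, 0.466, 0.531, 0.47]
force: [-0.2, 0.1, 0.0]
opening: 0.03
```

Emit:
move_arm:
  commands:
    - [0,0,-0.02,0,0,0]
    - [0,0,-0.035,0,0,0]
    - [0,0,-0.035,0,0,0]

```text
clock: 25.78
ee_pos: [0.5311, -0.0643, 0.2347]
orientation: [-0.53, 0.466, 0.531, 0.47]
force: [0.5, -0.3, -1.8]
opening: 0.03
```

Emit:
move_arm:
  commands:
    - [0,0,-0.01,0,0,0]
    - [0,0,-0.01,0,0,0]
    - [0,0,-0.01,0,0,0]
    - [0,0,-0.01,0,0,0]
  grip: 0.14

```text
clock: 26.28
ee_pos: [0.5311, -0.0643, 0.2332]
orientation: [-0.53, 0.466, 0.531, 0.47]
force: [-0.5, 0.2, 0.2]
opening: 0.0401
```

Emit:
move_arm:
  commands:
    - [0,0,0.3,0,0,0]
    - [0,0,0.6,0,0,0]
    - [0,0,0.9,0,0,0]
    - [0,0,1,0,0,0]
    - [0,0,1,0,0,0]

```text
clock: 26.9
ee_pos: [0.5311, -0.0643, 0.3835]
orientation: [-0.53, 0.466, 0.53, 0.47]
force: [1.2, 0.4, -0.4]
opening: 0.04
```

```bash
python3 - <<'E'
from h import *
plan([([.52,.07,.23],CA+np.pi/2,0),([.54,.21,.23],1.6,0),([.57,.34,.2],1.55,0),([.582,.365,.15],1.55,0)])
d=get_image("wrist")["image"][:,:,::-1]; e=get_image("side")["image"][:,:,::-1]
cv2.imwrite("pics/k.png",np.hstack([d[:300,60:460],cv2.resize(e[100:270,200:350],(265,300))]))
E
```

```text
shift [-0.074  0.895  0.09 ] turn [-0.0015  0.0013  0.0004] tcp [0.52  0.07  0.397] rows>=2.2
shift [0.133 0.933 0.   ] turn [ 0.      0.     -0.0308] tcp [0.54  0.21  0.397] rows>=2.3
shift [ 0.2    0.867 -0.2  ] turn [ 0.      0.     -0.0159] tcp [0.57  0.34  0.367] rows>=2.2
shift [ 0.08   0.167 -0.333] turn [0. 0. 0.] tcp [0.582 0.365 0.317] rows>=0.9
```

View pics/k.png

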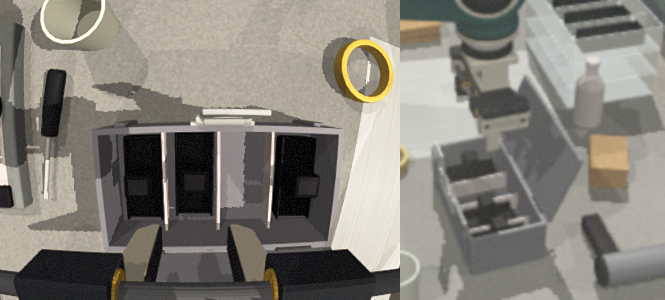

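Emit:
move_arm:
  commands:
    - [-0.04,0.4,0.09,0,0,0]
    - [-0.07,0.8,0.09,0,0,0]
    - [-0.07,0.9,0.09,0,0,0]
    - [-0.07,0.9,0.09,0,0,0]
  grip: -0.5

```text
clock: 27.5
ee_pos: [0.5206, 0.0712, 0.3937]
orientation: [-0.529, 0.466, 0.532, 0.468]
force: [0.4, -1.7, -1.4]
opening: 0.0691
```

Emit:
move_arm:
  commands:
    - [0.06,0.4,0,0,0,-0.015]
    - [0.13,0.8,0,0,0,-0.03]
    - [0.13,0.93,0,0,0,-0.03]
    - [0.13,0.93,0,0,0,-0.03]

```text
clock: 28.0
ee_pos: [0.5404, 0.2104, 0.3928]
orientation: [-0.507, 0.491, 0.51, 0.492]
force: [-0.4, -0.5, 0.8]
opening: 0.0696
```

Emit:
move_arm:
  commands:
    - [0.1,0.4,-0.1,0,0,-0.015]
    - [0.28,1,-0.3,0,0,-0.016]
    - [0.28,1,-0.5,0,0,-0.016]
    - [0.28,1,-0.5,0,0,-0.016]
    - [0.28,1,-0.5,0,0,-0.016]

```text
clock: 28.62
ee_pos: [0.5831, 0.3586, 0.3186]
orientation: [-0.494, 0.504, 0.497, 0.505]
force: [-0.3, -1.2, 0.7]
opening: 0.0697
```

```bash
python3 - <<'E'
from h import *
o=shells()
x,y,a=min(o,key=lambda x:np.hypot(x[0]-.582,x[1]-.365))
plan([([x,y,.058],a+np.pi/2,0)])
E
```

```text
shell [ 0.5811  0.3646 -0.0329] 0.941 [237 135  49 103]
shift [-0.013  0.04  -0.629] turn [-0.0015  0.0001 -0.0046] tcp [0.581 0.365 0.225] rows>=1.5
```

Emit:
move_arm:
  commands:
    - [-0.013,0.04,-0.3,0,0,-0.0046]
    - [-0.013,0.04,-0.5,0,0,-0.0046]
    - [-0.013,0.04,-0.625,0,0,-0.0046]
    - [-0.013,0.04,-0.625,0,0,-0.0046]

```text
clock: 29.18
ee_pos: [0.5812, 0.3638, 0.2257]
orientation: [-0.49, 0.507, 0.493, 0.509]
force: [0.4, 0.5, -0.3]
opening: 0.0698
```

Emit:
move_arm:
  commands:
    - [0,0,0,0,0,0]
    - [0,0,0,0,0,0]
    - [0,0,0,0,0,0]
    - [0,0,0,0,0,0]
    - [0,0,0,0,0,0]
    - [0,0,0,0,0,0]
    - [0,0,0,0,0,0]
  grip: 1

```text
clock: 30.05
ee_pos: [0.5812, 0.3639, 0.2259]
orientation: [-0.49, 0.507, 0.493, 0.509]
force: [-1.0, 1.4, 1.3]
opening: 0.0301
```

Emit:
move_arm:
  commands:
    - [0,0,0.3,0,0,0]
    - [0,0,0.7,0,0,0]
    - [0,0,1,0,0,0]
    - [0,0,1,0,0,0]

```text
clock: 30.55
ee_pos: [0.5813, 0.3639, 0.38]
orientation: [-0.491, 0.505, 0.492, 0.511]
force: [0.9, 1.0, -1.9]
opening: 0.0298
```

```bash
python3 - <<'E'
from h import *
X=-.004;Y=.0305;a=CA+np.pi/2
print(get_state()["opening"])
plan([([.52,.23,.225],a,0),(c2w(X,.13,.225),a,0),(c2w(X,Y,.225),a,0),(c2w(X,Y,.066),a,0)])
E
```

```text
0.029825751392103746
shift [-0.409 -0.893  0.08 ] turn [-0.0024  0.0014  0.0508] tcp [0.52  0.23  0.392] rows>=2.4
shift [-0.062 -0.904  0.   ] turn [0. 0. 0.] tcp [0.511 0.094 0.392] rows>=2.2
shift [ 0.083 -0.658  0.   ] turn [0. 0. 0.] tcp [ 0.523 -0.004  0.392] rows>=1.6
shift [ 0.    0.   -1.06] turn [0. 0. 0.] tcp [ 0.523 -0.004  0.233] rows>=2.5
```

Emit:
move_arm:
  commands:
    - [-0.2,-0.4,0.08,0,0,0.026]
    - [-0.41,-0.8,0.08,0,0,0.051]
    - [-0.41,-0.89,0.08,0,0,0.051]
    - [-0.41,-0.89,0.08,0,0,0.051]

```text
clock: 31.05
ee_pos: [0.5197, 0.2293, 0.3914]
orientation: [-0.529, 0.465, 0.531, 0.471]
force: [-0.6, -0.5, -0.9]
opening: 0.0301
```

Emit:
move_arm:
  commands:
    - [-0.03,-0.4,0,0,0,0]
    - [-0.06,-0.8,0,0,0,0]
    - [-0.06,-0.9,0,0,0,0]
    - [-0.06,-0.9,0,0,0,0]

```text
clock: 31.55
ee_pos: [0.5113, 0.0943, 0.3909]
orientation: [-0.529, 0.466, 0.531, 0.471]
force: [-0.0, 0.6, -2.4]
opening: 0.03
```

Emit:
move_arm:
  commands:
    - [0.04,-0.3,0,0,0,0]
    - [0.08,-0.66,0,0,0,0]
    - [0.08,-0.66,0,0,0,0]
    - [0.08,-0.66,0,0,0,0]

```text
clock: 32.05
ee_pos: [0.5239, -0.0035, 0.3905]
orientation: [-0.528, 0.465, 0.531, 0.471]
force: [1.0, 0.4, -1.7]
opening: 0.0303
```

```bash
python3 - <<'E'
from h import *
X=-.004;Y=.0305;a=CA+np.pi/2
s=get_state();print(s["opening"])
plan([(c2w(X,Y,.066),a,0)])
E
```

```text
0.030256119318492106
shift [-0.005 -0.005 -1.05 ] turn [-0.0027  0.0006  0.0009] tcp [ 0.523 -0.004  0.233] rows>=2.5
```

Emit:
move_arm:
  commands:
    - [-0.005,-0.005,-0.3,-0.0027,0,0.001]
    - [-0.005,-0.005,-0.6,-0.0027,0,0.001]
    - [-0.005,-0.005,-0.85,-0.0027,0,0.001]
    - [-0.005,-0.005,-0.97,-0.0027,0,0.001]
    - [-0.005,-0.005,-1.0,-0.0027,0,0.001]
    - [-0.005,-0.005,-1.0,-0.0027,0,0.001]

```text
clock: 32.8
ee_pos: [0.5235, -0.0038, 0.2416]
orientation: [0.532, -0.466, -0.53, -0.468]
force: [0.9, -0.3, -2.2]
opening: 0.0295
```

Emit:
move_arm:
  commands:
    - [0,0,-0.03,0,0,0]
    - [0,0,-0.05,0,0,0]
    - [0,0,-0.05,0,0,0]

```text
clock: 33.17
ee_pos: [0.5235, -0.0039, 0.2341]
orientation: [0.532, -0.467, -0.53, -0.468]
force: [-0.1, 0.2, -1.1]
opening: 0.0297
```

Emit:
move_arm:
  commands:
    - [0,0,0,0,0,0]
    - [0,0,0,0,0,0]
    - [0,0,0,0,0,0]
    - [0,0,0,0,0,0]
  grip: 0.14

```text
clock: 33.67
ee_pos: [0.5235, -0.0039, 0.2342]
orientation: [0.532, -0.466, -0.53, -0.468]
force: [0.1, 1.4, -0.5]
opening: 0.0399
```

Emit:
move_arm:
  commands:
    - [0,0,0.3,0,0,0]
    - [0,0,0.6,0,0,0]
    - [0,0,0.9,0,0,0]
    - [0,0,1,0,0,0]
    - [0,0,1,0,0,0]

```text
clock: 34.3
ee_pos: [0.5236, -0.0039, 0.3844]
orientation: [0.532, -0.466, -0.53, -0.468]
force: [0.4, 0.1, -0.7]
opening: 0.0402
```

```bash
python3 - <<'E'
from h import *
print(get_state()["q"])
d=cam("wrist")["image"][:,:,::-1]; e=get_image("side")["image"][:,:,::-1]; f=get_image("scene")["image"][:,:,::-1]
cv2.imwrite("pics/l.png",np.hstack([d[:300,60:460],cv2.resize(e[100:270,200:350],(265,300))]))
E
```

```text
[-5.61635297e-02 -2.13053489e-01  1.79167349e+00  3.15043237e-04
  1.55866955e+00 -1.75385277e+00]
```

View pics/l.png

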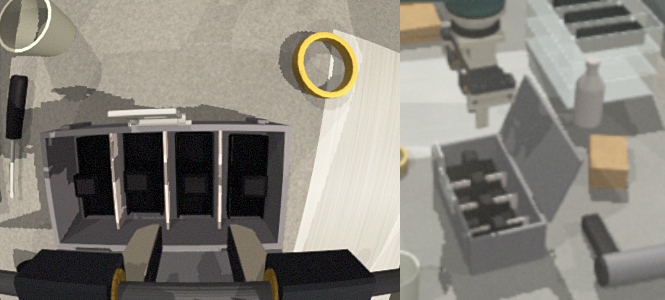

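```bash
python3 - <<'E'
from h import *
a=CA+np.pi/2; Y=.06; w=.010; r=.095
def K(t): return np.array([.065-r*np.cos(t)+.008*np.sin(t)+w,.0845+r*np.sin(t)+.008*np.cos(t)])
def tcp(x,tipz): return np.array(c2w(x,Y,tipz+.186))
p=np.array(get_state()["ee_pos"])
pts=[tcp(.08,.235),tcp(.155,.235),tcp(.155,.165)]
for q in pts: print(((q-p)/.15).round(3)); p=q
print("push")
path=[tcp(.135,.165),tcp(.115,.168),tcp(.10,.172)]+[tcp(*K(t)) for t in (1.5,1.35,1.2,1.05,.9,.75,.6,.5,.4,.3,.2,.12,.06,0,)]
for i,q in enumerate(path):
    print(i,((q-p)/.15).round(3))
    if i in(7,12): p=q; print('--')
plan([(c2w(.155,.06,.2),a,0)])
E
```

```text
[0.529 0.263 0.258]
[0.496 0.063 0.   ]
[ 0.     0.    -0.467]
push
0 [-0.132 -0.017  0.   ]
1 [-0.265 -0.034  0.02 ]
2 [-0.364 -0.046  0.047]
3 [-0.521 -0.066  0.099]
4 [-0.615 -0.078  0.093]
5 [-0.707 -0.09   0.073]
6 [-0.796 -0.101  0.039]
7 [-0.878 -0.111 -0.007]
--
8 [-0.075 -0.009 -0.059]
9 [-0.14  -0.018 -0.128]
10 [-0.177 -0.022 -0.179]
11 [-0.209 -0.026 -0.234]
12 [-0.235 -0.03  -0.291]
--
13 [-0.021 -0.003 -0.06 ]
14 [-0.033 -0.004 -0.109]
15 [-0.039 -0.005 -0.147]
16 [-0.044 -0.006 -0.185]
shift [ 1.025  0.326 -0.102] turn [-0.0001  0.0003 -0.0003] tcp [0.677 0.045 0.367] rows>=2.6
```

Emit:
move_arm:
  commands:
    - [0,0,0.26,0,0,0]
    - [0.2,0.1,0.26,0,0,0]
    - [0.53,0.26,0.26,0,0,0]
    - [0.53,0.26,0.26,0,0,0]
    - [0.53,0.26,0.26,0,0,0]
  grip: 1

```text
clock: 35.08
ee_pos: [0.6029, 0.0351, 0.4199]
orientation: [-0.53, 0.467, 0.531, 0.467]
force: [-0.8, -0.1, -0.3]
opening: 0.0005
```

Emit:
move_arm:
  commands:
    - [0.3,0.04,0,0,0,0]
    - [0.5,0.063,0,0,0,0]
    - [0.5,0.063,0,0,0,0]
    - [0.5,0.063,-0.3,0,0,0]
    - [0.5,0.063,-0.46,0,0,0]
    - [0.5,0.063,-0.46,0,0,0]

```text
clock: 35.83
ee_pos: [0.6766, 0.0441, 0.3495]
orientation: [-0.53, 0.468, 0.532, 0.466]
force: [-0.6, 0.2, -0.1]
opening: 0.0006
```

Emit:
move_arm:
  commands:
    - [-0.13,-0.017,0,0,0,0]
    - [-0.26,-0.034,0.02,0,0,0]
    - [-0.36,-0.046,0.05,0,0,0]
    - [-0.44,-0.056,0.07,0,0,0]
    - [-0.52,-0.066,0.1,0,0,0]
    - [-0.61,-0.078,0.09,0,0,0]
    - [-0.61,-0.078,0.09,0,0,0]

```text
clock: 36.7
ee_pos: [0.5843, 0.0323, 0.3632]
orientation: [-0.53, 0.468, 0.532, 0.466]
force: [-0.1, 0.5, 0.6]
opening: 0.0004
```

```bash
python3 - <<'E'
from h import *
cam("wrist");e=cam("side"); 
ims=[e["image"][:,:,::-1][100:270,200:350],get_image("scene")["image"][:,:,::-1][100:270,170:320]]
cv2.imwrite("pics/m.png",cv2.resize(np.hstack(ims),(700,397)))
E
```

```text
(no output)
```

View pics/m.png

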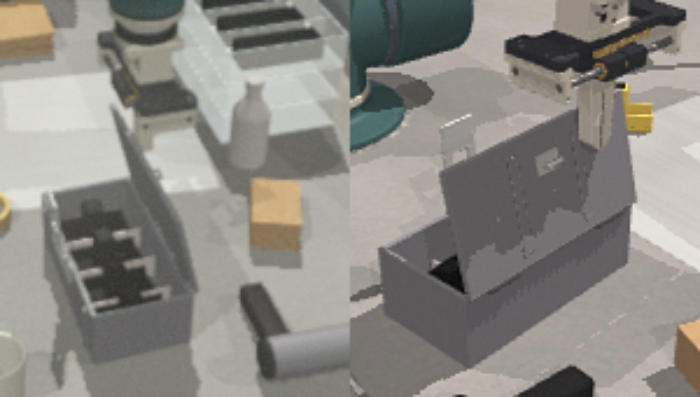

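Emit:
move_arm:
  commands:
    - [-0.09,-0.012,-0.02,0,0,0]
    - [-0.18,-0.023,-0.054,0,0,0]
    - [-0.26,-0.033,-0.1,0,0,0]
    - [-0.34,-0.042,-0.16,0,0,0]
    - [-0.4,-0.051,-0.23,0,0,0]
    - [-0.44,-0.055,-0.28,0,0,0]
    - [-0.47,-0.06,-0.33,0,0,0]
    - [-0.5,-0.063,-0.39,0,0,0]

```text
clock: 37.85
ee_pos: [0.51, 0.0229, 0.3038]
orientation: [-0.529, 0.468, 0.532, 0.466]
force: [0.5, -0.4, 1.8]
opening: 0.0001
```

Emit:
move_arm:
  commands:
    - [-0.02,-0.003,-0.06,0,0,0]
    - [-0.033,-0.004,-0.11,0,0,0]
    - [-0.035,-0.004,-0.15,0,0,0]
    - [-0.035,-0.004,-0.15,0,0,0]

```text
clock: 38.35
ee_pos: [0.5048, 0.0224, 0.2807]
orientation: [-0.529, 0.469, 0.532, 0.466]
force: [-0.1, -0.2, 0.5]
opening: 0.0005
```

Emit:
move_arm:
  commands:
    - [0,0,-0.015,0,0,0]
    - [0,0,-0.022,0,0,0]
    - [0,0,-0.022,0,0,0]

```text
clock: 38.72
ee_pos: [0.5049, 0.0224, 0.2787]
orientation: [-0.529, 0.468, 0.532, 0.466]
force: [-6.3, -0.9, 14.7]
opening: 0.0006
```

```bash
python3 - <<'E'
from h import *
w=.010; r=.072
def K(t): return (-.071+r*np.cos(t)-.004*np.sin(t)-w,.0945+r*np.sin(t)+.004*np.cos(t))
def tcp(x,tipz): return np.array(c2w(x,0,tipz+.186))
p=np.array(get_state()["ee_pos"])
for q in [tcp(-.028,.22),tcp(-.15,.22),tcp(-.15,.145)]: print(((q-p)/.15).round(3)); p=q
print("push")
path=[tcp(-.13,.145),tcp(-.115,.15),tcp(-.10,.155)]+[tcp(*K(t)) for t in (1.5,1.35,1.2,1.05,.9,.75,.6,.5,.4,.3,.2,.12,.06,0,)]
for i,q in enumerate(path):
    print(i,((q-p)/.15).round(3),q.round(4))
    if i in(4,12): p=q; print('--')
E
```

```text
[-0.011 -0.399  0.849]
[-0.807 -0.102  0.   ]
[ 0.   0.  -0.5]
push
0 [0.132 0.017 0.   ] [ 0.402  -0.0503  0.331 ]
1 [0.231 0.029 0.033] [ 0.4169 -0.0485  0.336 ]
2 [0.331 0.042 0.067] [ 0.4318 -0.0466  0.341 ]
3 [0.464 0.059 0.144] [ 0.4517 -0.044   0.3526]
4 [0.535 0.068 0.138] [ 0.4624 -0.0427  0.3516]
--
5 [ 0.069  0.009 -0.017] [ 0.4728 -0.0414  0.3491]
6 [ 0.136  0.017 -0.045] [ 0.4827 -0.0401  0.3449]
7 [ 0.197  0.025 -0.082] [ 0.4919 -0.0389  0.3394]
8 [ 0.252  0.032 -0.127] [ 0.5002 -0.0379  0.3325]
9 [ 0.3    0.038 -0.181] [ 0.5074 -0.037   0.3245]
10 [ 0.327  0.041 -0.221] [ 0.5114 -0.0365  0.3185]
11 [ 0.35   0.044 -0.263] [ 0.5149 -0.036   0.3122]
12 [ 0.369  0.047 -0.307] [ 0.5177 -0.0357  0.3056]
--
13 [ 0.014  0.002 -0.046] [ 0.5199 -0.0354  0.2987]
14 [ 0.022  0.003 -0.083] [ 0.5211 -0.0353  0.2931]
15 [ 0.027  0.003 -0.112] [ 0.5217 -0.0352  0.2888]
16 [ 0.029  0.004 -0.141] [ 0.5221 -0.0351  0.2845]
```

Emit:
move_arm:
  commands:
    - [0,0,-0.01,0,0,0]
    - [0,0,-0.01,0,0,0]

```text
clock: 38.98
ee_pos: [0.5049, 0.0224, 0.2787]
orientation: [-0.53, 0.468, 0.532, 0.466]
force: [-10.7, -0.3, 17.3]
opening: 0.0002
```

Emit:
move_arm:
  commands:
    - [0,0,0.4,0,0,0]
    - [0,-0.1,0.85,0,0,0]
    - [0,-0.4,0.85,0,0,0]
    - [0,-0.4,0.85,0,0,0]
    - [0,-0.4,0.85,0,0,0]

```text
clock: 39.6
ee_pos: [0.5049, -0.0375, 0.4058]
orientation: [-0.529, 0.469, 0.532, 0.466]
force: [-0.2, 0.0, -0.4]
opening: 0.0003
```

Emit:
move_arm:
  commands:
    - [-0.4,-0.05,0,0,0,0]
    - [-0.81,-0.1,0,0,0,0]
    - [-0.81,-0.1,0,0,0,0]
    - [-0.81,-0.1,-0.3,0,0,0]
    - [-0.81,-0.1,-0.5,0,0,0]
    - [-0.81,-0.1,-0.5,0,0,0]

```text
clock: 40.35
ee_pos: [0.3837, -0.0519, 0.3287]
orientation: [-0.528, 0.469, 0.533, 0.465]
force: [-0.1, -0.6, 0.1]
opening: 0.0006
```

Emit:
move_arm:
  commands:
    - [0.13,0.017,0,0,0,0]
    - [0.23,0.03,0.033,0,0,0]
    - [0.33,0.042,0.067,0,0,0]
    - [0.4,0.05,0.11,0,0,0]
    - [0.46,0.059,0.144,0,0,0]
    - [0.535,0.068,0.138,0,0,0]
    - [0.535,0.068,0.138,0,0,0]

```text
clock: 41.22
ee_pos: [0.4644, -0.0417, 0.3491]
orientation: [-0.528, 0.469, 0.534, 0.465]
force: [-0.5, -0.3, -0.7]
opening: 0.0005
```

```bash
python3 - <<'E'
from h import *
d=get_image("wrist")["image"][:,:,::-1]
ims=[cv2.resize(get_image("side")["image"][:,:,::-1][120:270,180:330],(384,384)),get_image("scene")["image"][:,:,::-1][100:270,170:320]]
cv2.imwrite("pics/n.png",np.hstack([ims[0],cv2.resize(ims[1],(384,384))]))
E
```

```text
(no output)
```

View pics/n.png

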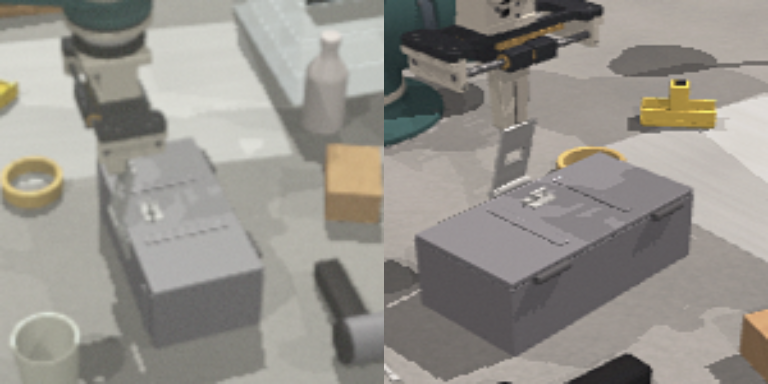

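Emit:
move_arm:
  commands:
    - [0.07,0.009,-0.01,0,0,0]
    - [0.13,0.017,-0.03,0,0,0]
    - [0.19,0.024,-0.07,0,0,0]
    - [0.245,0.03,-0.115,0,0,0]
    - [0.3,0.038,-0.165,0,0,0]
    - [0.325,0.041,-0.21,0,0,0]
    - [0.35,0.044,-0.25,0,0,0]
    - [0.37,0.047,-0.29,0,0,0]

```text
clock: 42.38
ee_pos: [0.5194, -0.0347, 0.3053]
orientation: [-0.528, 0.469, 0.534, 0.465]
force: [-1.0, 0.6, 1.2]
opening: 0.0003
```

Emit:
move_arm:
  commands:
    - [0.02,0.002,-0.05,0,0,0]
    - [0.03,0.003,-0.09,0,0,0]
    - [0.04,0.004,-0.12,0,0,0]
    - [0.05,0.005,-0.14,0,0,0]
    - [0.05,0.005,-0.14,0,0,0]

```text
clock: 43.0
ee_pos: [0.5269, -0.034, 0.2848]
orientation: [-0.528, 0.469, 0.533, 0.465]
force: [-4.5, 0.2, 5.6]
opening: 0.0008
```

Emit:
move_arm:
  commands:
    - [0,0,-0.01,0,0,0]
    - [0,0,-0.02,0,0,0]
    - [0,0,-0.02,0,0,0]

```text
clock: 43.38
ee_pos: [0.5269, -0.034, 0.2844]
orientation: [-0.528, 0.469, 0.533, 0.465]
force: [-15.4, 1.1, 28.6]
opening: 0.0005
```

Emit:
move_arm:
  commands:
    - [0,0,0.4,0,0,0]
    - [0,-0.3,0.7,0,0,0]
    - [0,-1,0.7,0,0,0]
    - [0,-1,0.7,0,0,0]
    - [0,-1,0.7,0,0,0]

```text
clock: 44.0
ee_pos: [0.5267, -0.1863, 0.3892]
orientation: [-0.528, 0.47, 0.532, 0.466]
force: [-0.2, 0.8, -1.1]
opening: 0.0005
```

```bash
python3 - <<'E'
from h import *
d=cam("wrist");im=d["image"][:,:,::-1]
# keys from wrist
for k in ["key_big_top","key_mid_top","key_small_top"]:
    print(k,[(round(o["score"],2),o["extent"],ray(d,o["extent"][:2],.052)[:2].round(4)) for o in outline_of("wrist",k)][:3])
ims=[cv2.resize(im[:300,60:460],(400,300)),cv2.resize(get_image("side")["image"][:,:,::-1][130:250,200:320],(300,300))]
cv2.imwrite("pics/o.png",np.hstack(ims))
E
```

```text
key_big_top [(0.65, [124.8, 119.2, 33.3, 38.4], array([ 0.4716, -0.341 ]))]
key_mid_top [(0.59, [122.5, 69.7, 26.1, 21.8], array([ 0.4151, -0.3499]))]
key_small_top [(0.69, [125.3, 120.8, 36.3, 34.7], array([ 0.4734, -0.3402])), (0.67, [385.6, 330.6, 41.5, 30.5], array([0.7296, 0.0392])), (0.64, [126.8, 167.2, 16.3, 15.5], array([ 0.5267, -0.3355]))]
```

View pics/o.png

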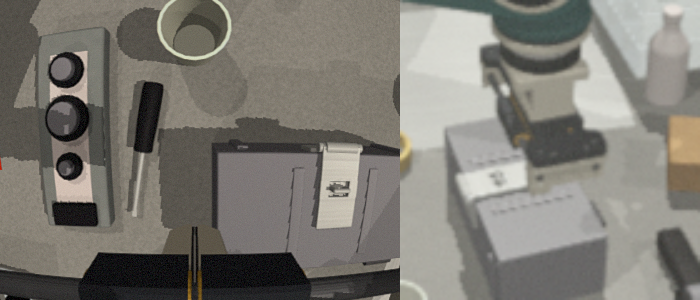

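Emit:
move_arm:
  commands:
    - [0.1,-0.5,0,0,0,0]
    - [0.15,-0.95,-0.2,0,0,0]
    - [0.15,-0.95,-0.4,0,0,0]
    - [0.15,-0.95,-0.4,0,0,0]
    - [0.15,-0.95,-0.4,0,0,0]

```text
clock: 44.88
ee_pos: [0.5499, -0.3244, 0.3308]
orientation: [-0.529, 0.468, 0.533, 0.465]
force: [-0.7, 0.6, -0.2]
opening: 0.0003
```

```bash
python3 - <<'E'
from h import *
d=cam("wrist");im=d["image"][:,:,::-1]
for k in ["key_big_top","key_mid_top","key_small_top"]:
    print(k,[(round(o["score"],2),np.round(o["extent"],1),ray(d,o["extent"][:2],.052)[:2].round(4)) for o in outline_of("wrist",k)][:3])
o=outline_of("wrist","panel")
if o: print(fit([(d,o[0]["region"])],[box(-.125,.125,-.045,.045,0,.03)],[.48,-.345,.11]))
im=im.copy()
for c in ([.473,-.345],[.415,-.352],[.531,-.338]):
    q=proj(d,[[*c,.052]])[0]; cv2.circle(im,tuple(map(int,q)),3,(0,0,255),-1)
cv2.imwrite("pics/p.png",im)
E
```

```text
key_big_top [(0.58, array([243.6, 106.8,  49.3,  45.5]), array([ 0.4715, -0.3447]))]
key_mid_top [(0.81, array([243. ,  43. ,  31.2,  31.1]), array([ 0.4152, -0.3525])), (0.54, array([465.9, 216.6,  91.7, 112.9]), array([ 0.5435, -0.0843]))]
key_small_top [(0.78, array([242.3, 171.1,  19.2,  20.5]), array([ 0.5281, -0.3388]))]
(array([ 0.47431371, -0.34638463,  0.11586246]), np.float64(0.6919338722863112))
```

View pics/p.png

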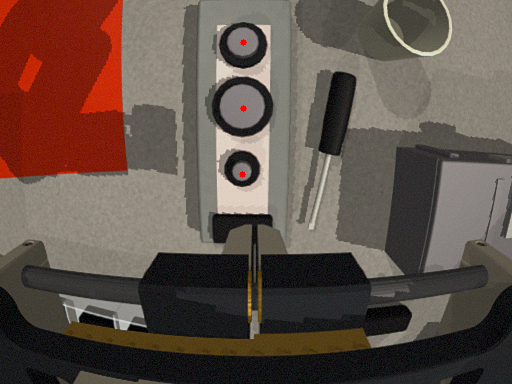

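Emit:
move_arm:
  commands:
    - [-0.26,-0.07,0,0,0,0]
    - [-0.52,-0.137,-0.2,0,0,0]
    - [-0.52,-0.137,-0.5,0,0,0]
    - [-0.52,-0.137,-0.5,0,0,0]
    - [-0.52,-0.137,-0.5,0,0,0]

```text
clock: 45.75
ee_pos: [0.4724, -0.3453, 0.2579]
orientation: [-0.53, 0.468, 0.533, 0.465]
force: [1.1, 0.3, 0.0]
opening: 0.0004
```

Emit:
move_arm:
  commands:
    - [0,0,-0.06,0,0,0]
    - [0,0,-0.1,0,0,0]
    - [0,0,-0.13,0,0,0]
    - [0,0,-0.155,0,0,0]
    - [0,0,-0.165,0,0,0]
    - [0,0,-0.165,0,0,0]
    - [0,0,-0.165,0,0,0]

```text
clock: 46.62
ee_pos: [0.4724, -0.3453, 0.2333]
orientation: [-0.53, 0.468, 0.532, 0.465]
force: [0.5, 3.8, 4.5]
opening: 0.0004
```

Emit:
move_arm:
  commands:
    - [0,0,-0.008,0,0,0]
    - [0,0,-0.013,0,0,0]
    - [0,0,-0.013,0,0,0]
    - [0,0,-0.013,0,0,0]

```text
clock: 47.12
ee_pos: [0.4725, -0.3453, 0.2322]
orientation: [-0.53, 0.468, 0.532, 0.465]
force: [-3.2, 5.1, 12.8]
opening: 0.0005
```

Emit:
move_arm:
  commands:
    - [0,0,0.1,0,0,0]
    - [0,0,0.2,0,0,0]
    - [-0.2,-0.025,0.2,0,0,0]
    - [-0.38,-0.046,0.2,0,0,0]
    - [-0.38,-0.046,0.2,0,0,0]
    - [-0.38,-0.046,0.2,0,0,0]

```text
clock: 47.88
ee_pos: [0.4157, -0.3523, 0.2628]
orientation: [-0.531, 0.468, 0.532, 0.465]
force: [-1.0, 0.0, 0.2]
opening: 0.0003
```

Emit:
move_arm:
  commands:
    - [0,0,-0.06,0,0,0]
    - [0,0,-0.12,0,0,0]
    - [0,0,-0.16,0,0,0]
    - [0,0,-0.18,0,0,0]
    - [0,0,-0.198,0,0,0]
    - [0,0,-0.204,0,0,0]
    - [0,0,-0.204,0,0,0]
    - [0,0,-0.204,0,0,0]

```text
clock: 48.88
ee_pos: [0.4158, -0.3523, 0.2324]
orientation: [-0.531, 0.468, 0.532, 0.465]
force: [-0.4, 2.3, 4.8]
opening: 0.0004
```

Emit:
move_arm:
  commands:
    - [0,0,-0.008,0,0,0]
    - [0,0,-0.012,0,0,0]
    - [0,0,-0.012,0,0,0]
    - [0,0,-0.012,0,0,0]

```text
clock: 49.38
ee_pos: [0.4158, -0.3524, 0.2321]
orientation: [-0.531, 0.468, 0.532, 0.465]
force: [-5.9, 8.3, 18.5]
opening: 0.0005
```

Emit:
move_arm:
  commands:
    - [0,0,0.1,0,0,0]
    - [0,0,0.2,0,0,0]
    - [0.3,0.04,0.2,0,0,0]
    - [0.6,0.07,0.2,0,0,0]
    - [0.75,0.092,0.2,0,0,0]
    - [0.75,0.092,0.2,0,0,0]
    - [0.75,0.092,0.2,0,0,0]

```text
clock: 50.25
ee_pos: [0.5279, -0.3387, 0.2622]
orientation: [-0.531, 0.468, 0.532, 0.465]
force: [-0.4, -0.6, 0.0]
opening: 0.0007
```

Emit:
move_arm:
  commands:
    - [0,0,-0.06,0,0,0]
    - [0,0,-0.12,0,0,0]
    - [0,0,-0.16,0,0,0]
    - [0,0,-0.18,0,0,0]
    - [0,0,-0.198,0,0,0]
    - [0,0,-0.206,0,0,0]
    - [0,0,-0.206,0,0,0]
    - [0,0,-0.206,0,0,0]

```text
clock: 51.25
ee_pos: [0.5279, -0.3387, 0.2323]
orientation: [-0.531, 0.468, 0.532, 0.465]
force: [-6.8, 2.2, 12.1]
opening: 0.0005
```

Emit:
move_arm:
  commands:
    - [0,0,0.3,0,0,0]
    - [0,0,0.7,0,0,0]
    - [0,0,1,0,0,0]
    - [0,0,1,0,0,0]
    - [0,0,1,0,0,0]

```text
clock: 51.88
ee_pos: [0.5279, -0.3387, 0.3814]
orientation: [-0.531, 0.468, 0.532, 0.465]
force: [0.2, 0.5, -0.2]
opening: 0.0005
```

```bash
python3 - <<'E'
from h import *
for n in ("scene","side"):
    d=cam(n); o=[x for x in outline_of(n,"hasp_tip")]
    H=box(-.071,.014,-.022,.022,.0945,.0985); m=sil(d,[place(H,*C,CA)])
    for x in o[:2]: print(n,"hasp",round(x["score"],2),"IoU flat",round((m&x["region"]).sum()/(m|x["region"]).sum(),2))
    r=best(n,"case")|best(n,"lid_edge")
    for th in (0,.05,.1,.2):
        m=sil(d,[place(CASE,*C,CA),place(lidbox(th),*C,CA)]); print(th,round((m&r).sum()/(m|r).sum(),3))
print(get_state()["clock"],get_state()["force"].round(1))
E
```

```text
scene hasp 0.53 IoU flat 0.75
scene hasp 0.2 IoU flat 0.04
0 0.948
0.05 0.939
0.1 0.922
0.2 0.879
side hasp 0.47 IoU flat 0.53
side hasp 0.26 IoU flat 0.0
0 0.482
0.05 0.478
0.1 0.474
0.2 0.465
52.275 [ 0.1 -0.2 -0.2]
```

```bash
python3 -c "
from workcell import *
print(job_done())"
```

```text
the job is handed in; nothing more can be done
None
```

The job is handed in at about 52 s of robot time, with all the steps done in the order asked.

- **Packing:** All four black shells were on the sheet, and each is now in its own bay. A picture taken before closing showed all four standing upright and flat.
- **Lid and hasp:** I pressed the lid down to a firm stop at its shut height, then swung the hasp over and pressed it to a firm stop. A close picture showed the hasp flat with the catch through its slot.
- **Keys:** I pressed the largest, then the middle-sized, then the smallest. Each was pushed until it bottomed out, at 12 to 19 N. The gripper then withdrew clear and the wrist force read near zero.

**Last checks:**
- **Scene camera:** the lid fits best at fully shut (overlap 0.95) and the hasp as lying flat (0.75).
- **Side camera:** this check was weaker, with lid overlap only 0.48 and hasp 0.53. It still ranked fully shut as the best lid angle. I put the poor fit down to bad outlines or the arm blocking the view, but I did not confirm that because the picture allowance was used up.
- **Not checked at the end:** I did not re-measure the other items on the bench. I never knowingly touched any of them, nor the yellow look-alike.

**Highest force:** the wrist read 61 N early on, when the closed fingertips pushed the lid further open against its stop. That is under the 120 N wrist limit.

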